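Load the battery warmer, cover it and set its dials

TASK

Warm the battery packs for the next flights: take the cover off the bench warmer, lay every blue pack lying between the warmer and the drone flat in its well, none on top of another, and put the cover back on so that it sits level and fully home. Set the grey heat dial (coloured scale) so that its white pointer stands at its red mark, and last of all, because it starts the run, turn the orange timer dial to its own red mark. Do not disturb the drone, the red tape roll or the spray bottle.

Things in the scene. Friction and masses are not known exactly. Their poses are not given: they have to be found in the camera images.
- warmer: bench battery warmer, a fixed grey box 205 mm (x) by 410 mm (y), its long side across the table. Origin: on the table under the centre of its well; +x its far side, +y its left side, +z up. Rim of the well 75 mm above the table. Right of the well, a black dial deck 48 mm high: heat dial at x = +51, y = -205 mm; timer dial at x = -51, y = -205 mm
- well (a point): centre of the floor of the warmer's open-topped well, 20 mm above the table; axes as the warmer. The well is 175 mm (x) by 262 mm (y) inside and 55 mm deep, its walls 15 mm thick
- cover: loose white cover, 205 (x) by 292 mm (y), 0.4 kg: slab 10 mm thick over a plug 167 by 254 mm and 12 mm deep (lowest 5 mm: 158 by 245 mm) that drops into the well with 4 mm of play a side. Origin: centre of the plug's underside; +z up. Starts on the warmer; either way round fits. Fully home the slab lies on the rim, origin 63 mm above the table. Lies flat on the table on its plug
- cover_handle (a point): middle of the cover's black bar handle, 50 mm above the cover's origin, axes as the cover: the bar runs along x, 16 mm wide (y), 110 mm long, 16 mm high, over a 12 mm wide web; slab top 28 mm below its centre. Grip across y
- pack_1: battery pack 1 of up to 4 alike (some may be absent), 0.2 kg: blue block 35 mm wide, 75 long, 28 high, with leads and yellow plug trailing off one end, 136 mm overall. Origin: under the middle of the overall length, on the underside; +y runs from plug to block. Block: y = -7 to 68 mm (grip across its 35 mm width at y = 30 mm); leads and plug: y = -67 to -9 mm, up to 13 mm high.
- pack_2: battery pack 2 of up to 4 alike (some may be absent), 0.2 kg: blue block 35 mm wide, 75 long, 28 high, with leads and yellow plug trailing off one end, 136 mm overall. Origin: under the middle of the overall length, on the underside; +y runs from plug to block. Block: y = -7 to 68 mm (grip across its 35 mm width at y = 30 mm); leads and plug: y = -67 to -9 mm, up to 13 mm high.
- pack_3: battery pack 3 of up to 4 alike (some may be absent), 0.2 kg: blue block 35 mm wide, 75 long, 28 high, with leads and yellow plug trailing off one end, 136 mm overall. Origin: under the middle of the overall length, on the underside; +y runs from plug to block. Block: y = -7 to 68 mm (grip across its 35 mm width at y = 30 mm); leads and plug: y = -67 to -9 mm, up to 13 mm high.
- pack_4: battery pack 4 of up to 4 alike (some may be absent), 0.2 kg: blue block 35 mm wide, 75 long, 28 high, with leads and yellow plug trailing off one end, 136 mm overall. Origin: under the middle of the overall length, on the underside; +y runs from plug to block. Block: y = -7 to 68 mm (grip across its 35 mm width at y = 30 mm); leads and plug: y = -67 to -9 mm, up to 13 mm high.
- heat_dial (a joint): angle of the heat dial (grey bar knob), rad, 0 to 4.7, growing clockwise seen from above; friction about 0.05 N m, stays where it is left. At value a the pointer stands (150 deg minus a), counter-clockwise from above, from the warmer's +x axis. It starts above its mark
- heat_mark (a joint): angle of the red mark (a small red tab on the rim of the heat dial's face), same zero and sense as heat_dial: the dial is set when heat_dial equals it. It differs from start to start and cannot be moved
- timer_dial (a joint): angle of the timer dial (orange bar knob), rad, 0 to 4.7, growing clockwise seen from above; friction about 0.05 N m, stays where it is left. At value a the pointer stands (150 deg minus a), counter-clockwise from above, from the warmer's +x axis. It starts near 0, below its mark
- timer_mark (a joint): angle of the red mark of the timer dial, same zero and sense as timer_dial. It differs from start to start and cannot be moved
- heat_grip (a point): on the axis of the heat dial, 84 mm above the table: where to grip it, across its bar (14 mm thick, 46 mm long, 61 to 87 mm above the table, on a round skirt of 29 mm radius). The point's +x axis is the pointer's direction, along the bar
- timer_grip (a point): the same for the timer dial
- heat_pointer (a point): point of the heat dial's white pointer, 38 mm from the axis
- heat_index (a point): the red mark of the heat dial, 38 mm from the axis: pointer and mark coincide when the dial is set
- timer_pointer (a point): point of the timer dial's white pointer, 38 mm from the axis
- timer_index (a point): the red mark of the timer dial, 38 mm from the axis
- drone: bystander: quadcopter on the right of the table, about 230 mm across
- tape_red: bystander: roll of red tape, 57 mm across, 24 mm high, on the far left
- spray_bottle: bystander: small white bottle with a dark label, 33 mm across, 112 mm high, behind the warmer

How it is judged:
By the outcome, as a careful person would: the job done as asked, in the order asked, and still so for the second after the job is handed in, with the robot touching nothing.
Of pack_1, pack_2, pack_3, pack_4 only 2 to 4 are there at a start; the rules pass over those that are not, and their reading is None.
At some moment in a run one of pack_1, pack_2, pack_3, pack_4 may be knocked a few centimetres aside while the robot is not near it.
Once in a run the grip may slacken for a moment while it holds something.
It also fails if it takes over 210 s, if anything falls off the work surface, if the arm or the gripper's body presses on something with over 40 N, if the wrist force passes 120 N, or if a joint passes its speed limit or range.

ROBOT

A 7-joint arm with a two-finger parallel gripper is mounted at the origin on a cart in front of the work surface, level with it; the furniture and walls round the work are solid. World frame = base frame: x ahead of the robot, y to its left, z up, the work surface at z = 0. Lengths are in m, angles in degrees, forces in N, time in s.
With the tool pointing down it reaches from about 0.425 to 1.025 m from the base axis. Payload 3.6 kg.
Tool frame: the origin (TCP) lies midway between the tips of the shut fingers; the grasp point (between the pads) lies 19 mm behind it; z points along the fingers, y is the line along which they close (so a half turn about z gives the same grasp; the last joint's range is limited). The gripper opens to 85 mm and grips with 20 to 120 N. Pads are 22 mm wide; open, the fingers measure 114 mm over their backs; the gripper's body (76 mm by 85 mm) begins 54 mm behind the grasp point. The pads swing forward as they close: fully open they stand 13 mm farther back than shut.
Start: joints at [65.346, 33.873, 2.773, 92.16, -1.908, 54.013, -1.931], TCP at [0.24, -0.684, 0.231] pointing down, gripper open.
Joint ranges: [-153.93, 153.93], [-27.13, 128.08], [-72.61, 78.16], [10.71, 143.7], [-87.88, 267.88], [4.46, 118.87], [-176.78, 176.78]. Speed limits (degrees/s): [147.25, 147.25, 180, 180, 180, 180, 180].

INTERFACE

Orientations are given as a 3x3 rotation matrix whose columns are the frame's x, y, z axes.
In Python, from workcell import manip gives the robot as it stands.
- The arm moves only by the shell command python3 -m creep 'ROWS' [OPENING]. ROWS is JSON, a list of rows, each a list of 6 numbers: the shift along the tool's x, y, z normalised to -1 to 1, where 1 is 0.025 m, then the turn, a rotation vector about the tool's x, y, z normalised to -1 to 1, where 1 is 0.08 rad. In form: [[tx, ty, tz, ax, ay, az], ...]. A call has 1 to 20 rows; each row shifts and turns the commanded pose from where the row before left it, along the tool's axes as they then stand; what a row does not reach is not made up. A row lasts 1/10 s, in which the tool goes at most 50 mm and 8.59 degrees, less where a joint would pass 70% of its speed; a pose out of reach is approached as far as the arm can. A call with a number of a shift or a turn outside -1 to 1 is refused whole. A call with a gripper value outside its range is refused whole. OPENING is the closure, from 0 (fully open) to 1 (shut), set as the call begins (- or left out, the last holds). The fingers move at their own pace and stop on an object; the grip force is fixed at half the most. Time passes only in rows, so rows that do not move let the fingers close. It gives the time, the measured TCP pose, the force, the opening and the grip force at its end, in the units of the state.
- manip.get_obs(): the state, without advancing time (a new reading comes with each control period).
- manip.capture(name): name is "scene" or "top"; returns the picture (480x640x3 uint8, blue, green, red); there is no depth.
- manip.get_calibration(name): a dict with "intrinsics" (3x3 intrinsics, pixels), "dist_coeffs" ([k1, k2, p1, p2, k3] as OpenCV has them; the pictures are not rectified), "cam_to_world" (4x4, takes a point from camera to world coordinates). Camera axes: x right, y down, z forward; pixel columns grow to the right and rows downward; lengths in m; the calibration is good to about 2 mm. A picture is of the moment at which its call begins. get_calibration takes no time and is no camera call.
- manip.finish_job(): hands the job in; it is judged then, once.
The state is a dict: "t": time; "qpos": joint angles; "qvel": joint speeds; "joint_torque": joint torques, N m; "tool_pos": TCP position; "tool_rot": TCP orientation; "force": force on the tool from outside, world axes, zero at the start; "ft_torque": the same for the moment, N m; "gripper_width": opening from 0.0 (shut) to 1.0 (fully open); "gripper_force": force on a finger pad.
Only numpy, scipy, OpenCV 4.12 (cv2) and the standard library are available. Lean on these libraries where they do the work, as an engineer would, in place of code of your own. Each camera call takes 0.05 s, during which the arm holds its last target. There are 200 camera calls.

## Working session

There is one attempt and no reset: what is moved stays moved. The work goes in short steps, Python scripts to look and compute and a shell command to move; the robot and the scene stay as the last step left them, time stands still between calls to the robot, and variables do not carry over. Pictures are saved under pics/ and viewed, at most 14 in all, crops included, and the job is handed in when it is done.

```bash
mkdir -p pics; ls; cat > h.py <<'E'
import numpy as np, cv2
from workcell import manip
def cal(n):
    c=manip.get_calibration(n); return np.array(c["intrinsics"],float),np.array(c["dist_coeffs"],float),np.array(c["cam_to_world"],float)
def ray(n,uv,z):
    K,D,T=cal(n); p=cv2.undistortPoints(np.array(uv,float).reshape(-1,1,2),K,D).reshape(-1,2)
    d=np.c_[p,np.ones(len(p))]@T[:3,:3].T; o=T[:3,3]
    return o+d*((z-o[2])/d[:,2])[:,None]
def proj(n,P):
    K,D,T=cal(n); R=T[:3,:3].T; 
    return cv2.projectPoints(np.array(P,float).reshape(-1,1,3),cv2.Rodrigues(R)[0],-R@T[:3,3],K,D)[0].reshape(-1,2)
def snap(n,f):
    im=manip.capture(n); cv2.imwrite('pics/'+f,im); return im
def st():
    o=manip.get_obs(); print(o["t"],np.round(o["tool_pos"],4),np.round(o["tool_rot"],3).tolist(),np.round(o["force"],1),o["gripper_width"],o["gripper_force"])
E
python3 - <<'E'
from h import *
np.set_printoptions(precision=3,suppress=True)
snap('top','t0.png');snap('scene','s0.png');st()
for n in('top','scene'):print(cal(n)[2])
E
```

```text
pics
0.1 [ 0.239 -0.683  0.23 ] [[0.944, 0.331, -0.001], [0.331, -0.944, 0.002], [-0.0, -0.002, -1.0]] [ 0.8 -0.8  1.3] 0.9960493416269174 0.0
[[-0.278 -0.805  0.524 -0.576]
 [-0.961  0.236 -0.147  0.319]
 [-0.006 -0.544 -0.839  1.829]
 [ 0.     0.     0.     1.   ]]
[[-0.568 -0.639  0.518 -0.445]
 [-0.823  0.453 -0.343  0.649]
 [-0.016 -0.621 -0.783  1.536]
 [ 0.     0.     0.     1.   ]]
```

View pics/t0.png

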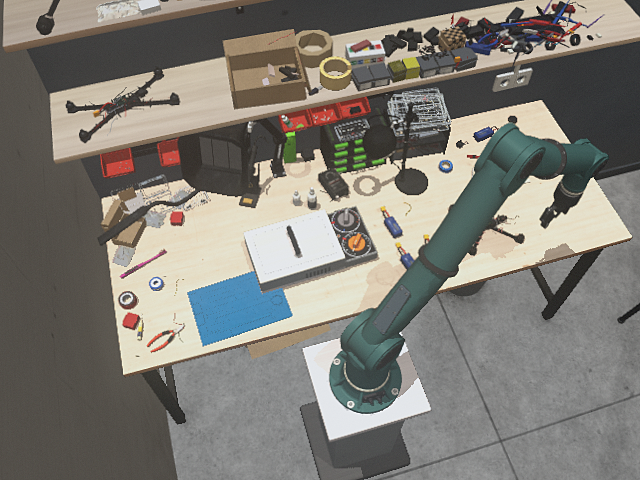

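View pics/s0.png

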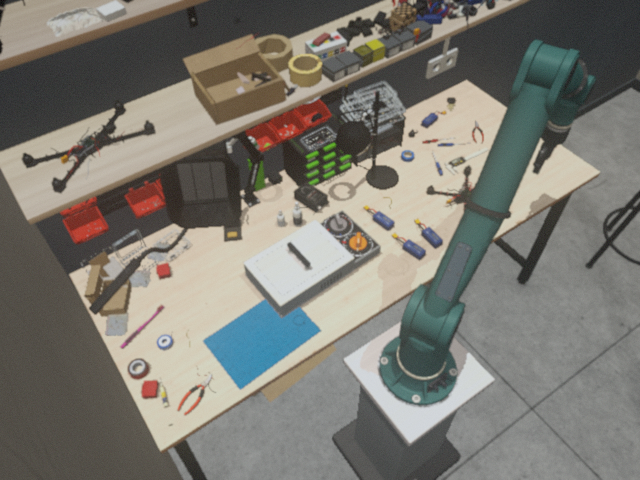

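The top view shows the warmer with its cover (handle at about 293,241), dials at (347,220) and (356,242), and packs right of it, partly hidden by the arm. The scene view shows three packs, at (378,215), (408,245) and (430,233). A blue object lies farther off at (430,120).

```bash
python3 - <<'E'
from h import *
np.set_printoptions(precision=4,suppress=True)
for n,f in(('top','t0.png'),('scene','s0.png')):
    im=cv2.imread('pics/'+f);hsv=cv2.cvtColor(im,cv2.COLOR_BGR2HSV)
    m=cv2.inRange(hsv,(0,0,165),(180,45,255)); 
    ct=max([c for c in cv2.findContours(m,0,1)[0] if 150<cv2.boundingRect(c)[1]+20 and cv2.boundingRect(c)[0]<330 and cv2.boundingRect(c)[1]<300],key=cv2.contourArea)
    P=ray(n,ct,.085)[:,:2]
    r=cv2.minAreaRect((P*1000).astype(np.float32));print(n,'cover',r)
    m=cv2.inRange(hsv,(105,110,40),(125,255,255))
    for c in cv2.findContours(m,0,1)[0]:
        x,y,w,h=cv2.boundingRect(c)
        if cv2.contourArea(c)>25 and x>330: print(' blue',x,y,w,h,cv2.contourArea(c),cv2.minAreaRect((ray(n,c,.02)[:,:2]*1000).astype(np.float32)))
    m=cv2.inRange(hsv,(20,120,120),(32,255,255))
    for c in cv2.findContours(m,0,1)[0]:
        x,y,w,h=cv2.boundingRect(c)
        if cv2.contourArea(c)>3 and x>330 and y>100: print(' yel',x,y,w,h,ray(n,[[x+w/2,y+h/2]],.007)[0])
    m=cv2.inRange(hsv,(5,150,120),(18,255,255))
    for c in cv2.findContours(m,0,1)[0]:
        x,y,w,h=cv2.boundingRect(c)
        if cv2.contourArea(c)>30 and x>330 and y>100: print(' or',x,y,w,h,ray(n,[[x+w/2,y+h/2]],.06)[0])
a=cv2.imread('pics/s0.png')[180:300,320:480];b=cv2.imread('pics/t0.png')[190:290,310:450]
cv2.imwrite('pics/c0.png',np.hstack([cv2.resize(a,(400,400*120//160)),cv2.resize(b,(400,300))]).astype(np.uint8))
E
```

```text
top cover ((804.9674072265625, 503.781494140625), (92.47038269042969, 246.51747131347656), 2.6241204738616943)
 blue 440 160 13 12 26.0 ((686.7254028320312, -549.342529296875), (46.32719039916992, 52.683589935302734), 73.85931396484375)
 blue 474 127 20 11 90.0 ((798.8218994140625, -754.4598388671875), (31.73261070251465, 79.6360855102539), 9.310751914978027)
 blue 466 33 32 22 192.0 ((1266.490966796875, -979.297607421875), (108.75818634033203, 152.28843688964844), 13.182680130004883)
 blue 501 23 24 4 33.0 ((1359.3204345703125, -1164.2484130859375), (109.01162719726562, 20.967504501342773), 75.01775360107422)
 blue 552 4 16 20 60.0 ((1364.4305419921875, -1427.7432861328125), (44.614349365234375, 169.50479125976562), 39.236000061035156)
 yel 396 243 5 5 [ 0.414  -0.2598  0.007 ]
 yel 424 235 5 4 [ 0.4191 -0.3658  0.007 ]
 yel 381 207 4 4 [ 0.5738 -0.2599  0.007 ]
 or 348 234 17 17 [ 0.4361 -0.1115  0.06  ]
scene cover ((801.8584594726562, 489.15972900390625), (89.12086486816406, 289.4839782714844), 6.082530975341797)
 blue 418 7 29 17 122.5 ((1342.16015625, -1287.2684326171875), (177.99542236328125, 95.3592529296875), 82.51548767089844)
 yel 392 234 5 4 [ 0.4131 -0.2582  0.007 ]
 yel 415 219 5 5 [ 0.4169 -0.3655  0.007 ]
 yel 364 206 5 4 [ 0.5703 -0.2591  0.007 ]
 or 350 232 17 18 [ 0.4356 -0.1165  0.06  ]
```

View pics/c0.png

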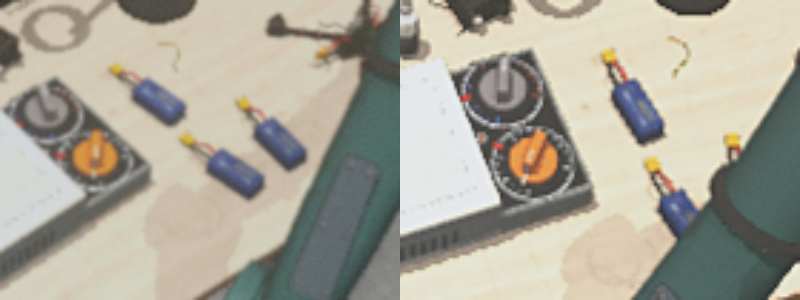

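Three packs are visible (yellow plugs agree across both views) and the red tabs can be made out beside the dials. The cover and blue masks need fixing.

```bash
python3 - <<'E'
from h import *
np.set_printoptions(precision=4,suppress=True)
for n,f,s in(('top','t0.png',(275,255)),('scene','s0.png',(280,270))):
    im=cv2.imread('pics/'+f);hsv=cv2.cvtColor(im,cv2.COLOR_BGR2HSV)
    m=np.uint8(cv2.inRange(hsv,(0,0,170),(180,28,255)))
    m=cv2.morphologyEx(m,cv2.MORPH_OPEN,np.ones((3,3)))
    for c in sorted(cv2.findContours(m,0,1)[0],key=cv2.contourArea)[-5:]:
        if cv2.pointPolygonTest(c,s,False)>=0:
            h=cv2.convexHull(c);r=cv2.minAreaRect((ray(n,h,.085)[:,:2]*1000).astype(np.float32));print(n,'cover',r,cv2.boundingRect(c))
            k=np.zeros_like(m);cv2.drawContours(k,[h],-1,255,-1);k=cv2.erode(k,np.ones((9,9)))
            k&=cv2.inRange(hsv,(0,0,0),(180,255,80))
            hc=max(cv2.findContours(k,0,1)[0],key=cv2.contourArea);print(' handle',cv2.boundingRect(hc),cv2.minAreaRect((ray(n,hc,.115)[:,:2]*1000).astype(np.float32)))
    print(hsv[*((245,408) if n=='scene' else (225,393))[:2]])
    m=cv2.inRange(hsv,(108,90,40),(130,255,255))
    for c in cv2.findContours(m,0,1)[0]:
        x,y,w,h=cv2.boundingRect(c)
        if cv2.contourArea(c)>25 and 350<x<460 and y>150: print(' blue',x,y,w,h,cv2.minAreaRect((ray(n,c,.02)[:,:2]*1000).astype(np.float32)))
E
```

```text
top cover ((483.3421630859375, 98.48750305175781), (225.30409240722656, 292.468505859375), 2.7365782260894775) (243, 210, 102, 73)
 handle (287, 227, 13, 27) ((473.22027587890625, 97.82414245605469), (107.07872009277344, 13.622605323791504), 3.6673262119293213)
[114  60 136]
 blue 401 254 13 13 ((346.1529235839844, -267.0295104980469), (44.6810302734375, 32.35948181152344), 16.683801651000977)
 blue 385 217 17 17 ((490.83502197265625, -266.0438232421875), (74.08721160888672, 30.56247329711914), 9.69622802734375)
 blue 439 160 14 12 ((687.09375, -548.0531005859375), (49.012046813964844, 52.68196487426758), 73.89550018310547)
scene cover ((473.22564697265625, 97.09526062011719), (211.20726013183594, 294.5119323730469), 2.8195419311523438) (243, 219, 110, 86)
 handle (307, 265, 1, 1) ((419.69464111328125, 99.03597259521484), (0.0, 0.0), 0.0)
[114  52 166]
```

```bash
python3 -m creep '[[0,0,0,0,0,0.9],[0,0,0,0,0,0.9],[0,0,0,0,0,0.9],[0,0,0,0,0,0.9],[1,-1,0,0,0,0],[1,-1,0,0,0,0],[1,-1,0,0,0,0],[1,-1,0,0,0,0],[1,-1,0,0,0,0],[1,-1,0,0,0,0],[1,-1,0,0,0,0],[1,-1,0,0,0,0],[0.1,-1,0,0,0,0],[0.1,-1,0,0,0,0],[0.1,-1,0,0,0,0],[0.1,-1,0,0,0,0],[0.1,-1,0,0,0,0],[0.1,-1,0,0,0,0],[0.1,-1,0,0,0,0],[0.1,-1,0,0,0,0]]' 0
python3 -m creep '[[0.15,-1,0,0,0,0],[0.15,-1,0,0,0,0],[0.15,-1,0,0,0,0],[0.15,-1,0,0,0,0],[0.15,-1,0,0,0,0],[0.15,-1,0,0,0,0],[0.15,-1,0,0,0,0],[0.15,-1,0,0,0,0],[0.15,-1,0,0,0,0],[0.15,-1,0,0,0,0],[0.15,-1,0,0,0,0],[0.15,-1,0,0,0,0],[0.15,-1,0,0,0,0],[0.1,-1,0,0,0,0],[0,-0.7,0,0,0,0],[0,0,0,0,0,0],[0,0,0,0,0,0]]'
python3 - <<'E'
from h import *
np.set_printoptions(precision=4,suppress=True)
st();snap('scene','s1.png');snap('top','t1.png')
for n,f in(('top','t1.png'),('scene','s1.png')):
    im=cv2.imread('pics/'+f);hsv=cv2.cvtColor(im,cv2.COLOR_BGR2HSV)
    m=cv2.inRange(hsv,(105,55,30),(130,255,255))
    m=cv2.morphologyEx(m,cv2.MORPH_CLOSE,np.ones((3,3)))
    for c in cv2.findContours(m,0,1)[0]:
        x,y,w,h=cv2.boundingRect(c)
        if cv2.contourArea(c)>25 and 350<x<500 and y>150: print(' blue',x,y,w,h,cv2.minAreaRect((ray(n,c,.02)[:,:2]*1000).astype(np.float32)))
    m=cv2.inRange(hsv,(20,120,120),(32,255,255))
    for c in cv2.findContours(m,0,1)[0]:
        x,y,w,h=cv2.boundingRect(c)
        if cv2.contourArea(c)>3 and x>330 and y>100: print(' yel',x,y,w,h,ray(n,[[x+w/2,y+h/2]],.007)[0])
b=cv2.resize(im[170:320,320:520],(800,600),interpolation=2);cv2.imwrite('pics/c1.png',b)
print(proj('top',[[.5,.42,0],[.4,.27,0],[.4,.57,0],[.6,.27,0],[.6,.57,0]]))
E
```

```text
t: 2.1
tool_pos: [0.4395, -0.2728, 0.231]
tool_rot: [[0.999, 0.049, -0.001], [0.049, -0.999, 0.0], [-0.001, -0.0, -1.0]]
force: [-0.3, -0.6, 0.2]
gripper_width: 1.0
gripper_force: 0.0
t: 3.8
tool_pos: [0.4727, 0.0951, 0.231]
tool_rot: [[0.999, 0.049, -0.001], [0.049, -0.999, -0.001], [-0.001, 0.001, -1.0]]
force: [0.7, -0.3, 0.0]
gripper_width: 1.003
gripper_force: 0.0
3.8 [0.4727 0.0951 0.231 ] [[0.999, 0.049, -0.001], [0.049, -0.999, -0.001], [-0.001, 0.001, -1.0]] [ 0.7 -0.3  0. ] 1.0032905134948586 0.0
 blue 401 253 19 23 ((328.4991455078125, -266.703857421875), (79.73965454101562, 38.59566116333008), 11.872934341430664)
 blue 425 246 16 23 ((331.6934814453125, -351.842041015625), (35.68791580200195, 83.20632934570312), 85.58393859863281)
 blue 385 217 17 21 ((486.45623779296875, -263.1499938964844), (81.74485778808594, 37.74245834350586), 9.696227073669434)
 blue 469 181 5 14 ((565.57080078125, -598.1399536132812), (11.528871536254883, 61.237056732177734), 61.86518859863281)
 blue 439 160 14 13 ((685.3488159179688, -547.0875854492188), (48.76045227050781, 58.230857849121094), 67.45072174072266)
 yel 396 243 5 5 [ 0.414  -0.2598  0.007 ]
 yel 424 235 5 4 [ 0.4191 -0.3658  0.007 ]
 yel 382 207 3 4 [ 0.5733 -0.2616  0.007 ]
 blue 373 212 21 16 ((486.29315185546875, -265.9626159667969), (73.12660217285156, 35.7711181640625), 11.91391658782959)
 yel 392 234 5 4 [ 0.4131 -0.2582  0.007 ]
 yel 364 206 5 4 [ 0.5703 -0.2591  0.007 ]
[[199.9792 273.9458]
 [249.8098 288.2643]
 [160.5226 310.925 ]
 [237.024  239.2951]
 [151.8972 260.0477]]
```

View pics/c1.png

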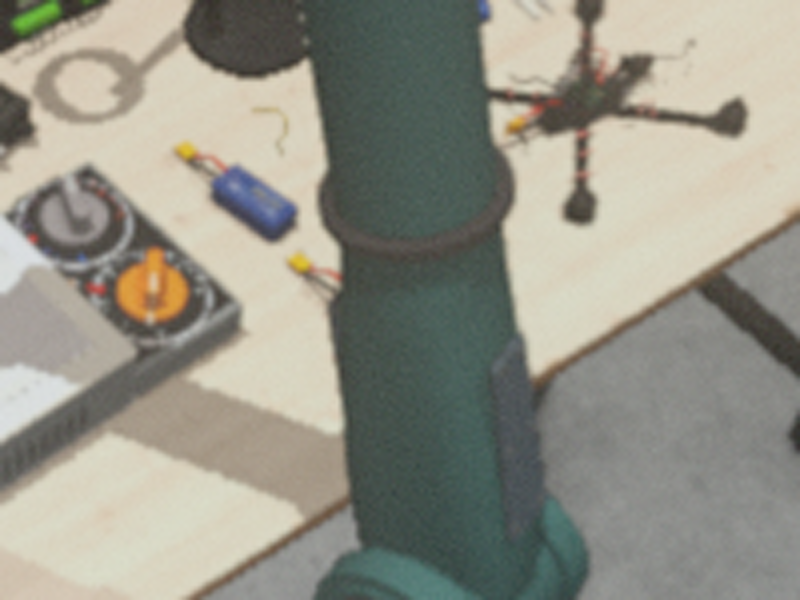

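View pics/t1.png

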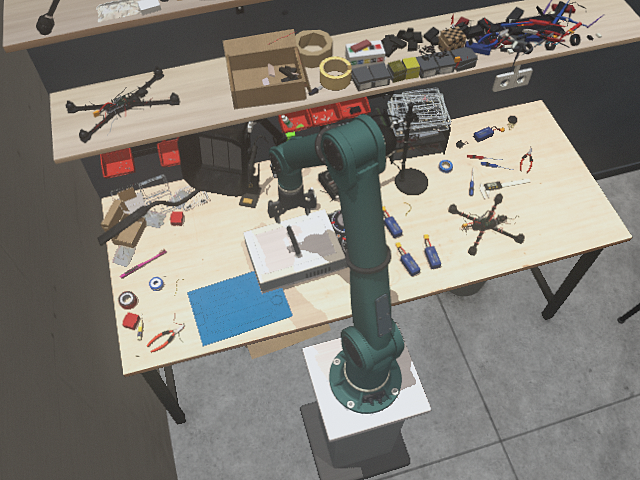

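The top view shows three packs near (392,225), (408,260) and (431,255). The pack at (485,133) lies beyond the drone, so it stays. The gripper is above the handle, so I descend and grip.

```bash
python3 -m creep '[[0,-0.1,1,0,0,0],[0,0,1,0,0,0],[0,0,1,0,0,0],[0,0,1,0,0,0],[0,0,0.8,0,0,0],[0,0,0.6,0,0,0],[0,0,0,0,0,0],[0,0,0,0,0,0]]' 0
python3 -m creep '[[0,0,0,0,0,0],[0,0,0,0,0,0],[0,0,0,0,0,0],[0,0,0,0,0,0],[0,0,0,0,0,0],[0,0,0,0,0,0],[0,0,0,0,0,0],[0,0,0,0,0,0]]' 1
```

```text
t: 4.7
tool_pos: [0.473, 0.097, 0.0964]
tool_rot: [[0.999, 0.047, -0.0], [0.047, -0.999, -0.001], [-0.0, 0.001, -1.0]]
force: [-0.2, 0.1, -0.8]
gripper_width: 1.004
gripper_force: 0.0
t: 5.5
tool_pos: [0.4732, 0.0978, 0.0968]
tool_rot: [[0.999, 0.049, 0.001], [0.049, -0.999, -0.0], [0.001, 0.0, -1.0]]
force: [-0.1, -0.7, 4.7]
gripper_width: 0.173
gripper_force: 59.6
```

```bash
python3 -m creep '[[0,0,-0.2,0,0,0],[0,0,-0.4,0,0,0],[0,0,-0.6,0,0,0],[0,0,-0.6,0,0,0],[0,0,-0.6,0,0,0],[0,0,-0.6,0,0,0],[0,-0.3,0,0,0,0],[0,-0.7,0,0,0,0],[0.1,-1,0,0,0,0],[0.1,-1,0,0,0,0],[0.1,-1,0,0,0,0],[0.1,-1,0,0,0,0],[0.1,-1,0,0,0,0],[0.1,-1,0,0,0,0],[0,-1,0,0,0,0],[0,-1,0,0,0,0],[0,-1,0,0,0,0],[0,-1,0,0,0,0]]'
python3 -m creep '[[0,-1,0,0,0,0],[0,-0.5,0,0,0,0],[0,-0.2,0,0,0,0],[0,0,0.6,0,0,0],[0,0,0.8,0,0,0],[0,0,0.8,0,0,0],[0,0,0.8,0,0,0],[0,0,0.8,0,0,0],[0,0,0.7,0,0,0],[0,0,0.4,0,0,0],[0,0,0.2,0,0,0],[0,0,0,0,0,0],[0,0,0,0,0,0]]'
```

```text
t: 7.3
tool_pos: [0.4729, 0.3745, 0.17]
tool_rot: [[0.999, 0.05, -0.002], [0.05, -0.999, -0.001], [-0.002, 0.001, -1.0]]
force: [0.7, -0.5, -4.7]
gripper_width: 0.175
gripper_force: 58.8
t: 8.6
tool_pos: [0.473, 0.416, 0.0443]
tool_rot: [[0.999, 0.048, 0.001], [0.048, -0.999, 0.001], [0.001, -0.001, -1.0]]
force: [0.1, 0.5, -3.8]
gripper_width: 0.172
gripper_force: 58.8
```

```bash
python3 -m creep '[[0,0,0.2,0,0,0],[0,0,0.1,0,0,0],[0,0,0.1,0,0,0],[0,0,0,0,0,0]]'
python3 - <<'E'
from h import *
snap('scene','s2.png');st()
E
```

```text
t: 9.0
tool_pos: [0.4729, 0.4161, 0.0369]
tool_rot: [[0.999, 0.049, 0.001], [0.049, -0.999, 0.0], [0.001, -0.0, -1.0]]
force: [-3.3, -3.7, 14.9]
gripper_width: 0.172
gripper_force: 61.7
9.05 [0.473  0.4161 0.0369] [[0.999, 0.049, 0.001], [0.049, -0.999, 0.0], [0.001, -0.0, -1.0]] [-3.5 -3.5 15.3] 0.17407788420465384 61.64270281791687
```

View pics/s2.png

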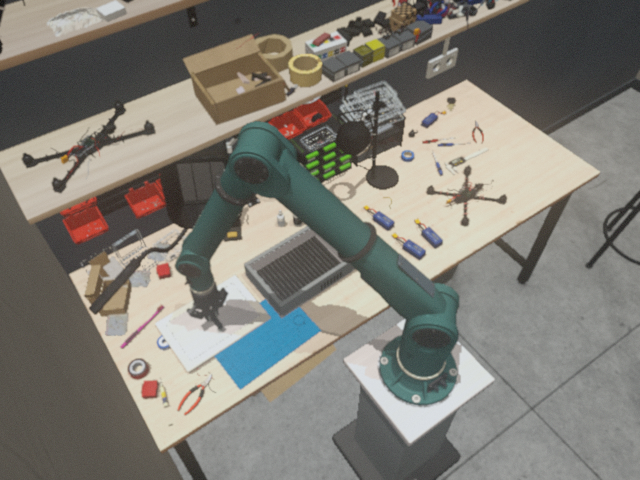

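The cover lies on the table and the well is open and empty. The packs are at (378,215), (408,245) and (430,233). I release, rise and measure the packs.

```bash
python3 -m creep '[[0,0,0,0,0,0],[0,0,0,0,0,0],[0,0,0,0,0,0],[0,0,-1,0,0,0],[0,0,-1,0,0,0],[0,0,-1,0,0,0],[0,0,-1,0,0,0],[0,0,-1,0,0,0],[0,0,-1,0,0,0],[0,0,-1,0,0,0]]' 0
cat > m.py <<'E'
from h import *
import sys
np.set_printoptions(precision=4,suppress=True)
k=sys.argv[1];st()
for n in('top','scene'):
    im=snap(n,n+k+'.png');hsv=cv2.cvtColor(im,cv2.COLOR_BGR2HSV)
    m=cv2.morphologyEx(cv2.inRange(hsv,(105,55,30),(130,255,255)),cv2.MORPH_CLOSE,np.ones((3,3)))
    for c in cv2.findContours(m,0,1)[0]:
        p=ray(n,c,.017)[:,:2]; r=cv2.minAreaRect((p*1000).astype(np.float32))
        if cv2.contourArea(c)>60 and abs(p[:,1].mean()+.3)<.17 and p[:,0].mean()<.72: 
            a=r[2]+(90 if r[1][1]>r[1][0] else 0); print(n,np.array(r[0]),np.array(r[1]),'long dir',(a+90)%180-90)
    for c in cv2.findContours(cv2.inRange(hsv,(20,120,120),(32,255,255)),0,1)[0]:
        x,y,w,h=cv2.boundingRect(c);p=ray(n,[[x+w/2,y+h/2]],.008)[0]
        if cv2.contourArea(c)>3 and abs(p[1]+.3)<.17 and p[0]<.75: print(n,' yel',p)
E
python3 m.py 3
```

```text
t: 10.05
tool_pos: [0.4723, 0.416, 0.2096]
tool_rot: [[0.999, 0.049, -0.0], [0.049, -0.999, 0.0], [-0.0, -0.0, -1.0]]
force: [1.0, 0.7, -1.1]
gripper_width: 1.001
gripper_force: 0.0
10.05 [0.4723 0.416  0.2096] [[0.999, 0.049, -0.0], [0.049, -0.999, 0.0], [-0.0, -0.0, -1.0]] [ 1.   0.7 -1.1] 1.0007884457225436 0.0
top [ 330.0465 -270.2601] [80.2677 34.8537] long dir 9.715875625610352
top [ 337.9881 -353.6539] [33.3088 74.1317] long dir -2.6835403442382812
top [ 492.1724 -266.0342] [74.7333 32.6902] long dir 9.696223258972168
top  yel [ 0.4135 -0.2595  0.008 ]
top  yel [ 0.4186 -0.3654  0.008 ]
top  yel [ 0.5732 -0.2596  0.008 ]
scene [ 334.1262 -355.2819] [33.6506 72.954 ] long dir -5.826812744140625
scene  yel [ 0.4164 -0.3649  0.008 ]
```

```bash
python3 -m creep '[[0,0.5,0,0,0,0],[0,1,0,0,0,0],[0,1,0,0,0,0],[0,1,0,0,0,0],[0,1,0,0,0,0],[0,1,0,0,0,0],[0,1,0,0,0,0],[0,1,0,0,0,0],[0,1,0,0,0,0],[0,1,0,0,0,0],[0,1,0,0,0,0],[0,1,0,0,0,0],[0,1,0,0,0,0],[0,1,0,0,0,0],[0,1,0,0,0,0],[0,1,0,0,0,0],[0,1,0,0,0,0],[0,1,0,0,0,0],[0,1,0,0,0,0],[0,1,0,0,0,0]]' 0.2
python3 -m creep '[[0,1,0,0,0,0],[0,1,0,0,0,0],[0,1,0,0,0,0],[0,1,0,0,0,0],[0,1,0,0,0,0],[0,1,0,0,0,0],[-0.3,1,0,0,0,0],[-0.3,0.8,0,0,0,0],[0,0,0.5,0,0,-0.9],[0,0,1,0,0,0],[0,0,1,0,0,0],[0,0,1,0,0,0],[0,0,1,0,0,0],[0,0,0,0,0,0],[0,0,0,0,0,0]]'
```

```text
t: 12.15
tool_pos: [0.4941, -0.0727, 0.2072]
tool_rot: [[0.999, 0.048, -0.004], [0.048, -0.999, -0.0], [-0.004, -0.0, -1.0]]
force: [-0.4, 0.2, 0.1]
gripper_width: 0.8
gripper_force: 0.0
t: 13.65
tool_pos: [0.4891, -0.2664, 0.0953]
tool_rot: [[0.993, 0.12, -0.003], [0.12, -0.993, 0.001], [-0.003, -0.001, -1.0]]
force: [0.7, 0.4, 0.1]
gripper_width: 0.805
gripper_force: 0.0
```

```bash
python3 -m creep '[[0,0,1,0,0,0],[0,0,1,0,0,0],[0,0,0.8,0,0,0],[0,0,0.6,0,0,0],[0,0,0.2,0,0,0],[0,0,0,0,0,0]]'
python3 -m creep '[[0,0,0,0,0,0],[0,0,0,0,0,0],[0,0,0,0,0,0],[0,0,0,0,0,0],[0,0,0,0,0,0],[0,0,0,0,0,0],[0,0,-0.4,0,0,0],[0,0,-1,0,0,0],[0,0,-1,0,0,0],[0,0,-1,0,0,0],[0,0,-1,0,0,0],[0,0,-1,0,0,0],[0,0,-0.6,0,0,0],[0,0,0,0,0,0]]' 1
```

```text
t: 14.25
tool_pos: [0.4908, -0.2667, 0.0064]
tool_rot: [[0.993, 0.121, -0.0], [0.121, -0.993, -0.0], [-0.0, 0.0, -1.0]]
force: [-0.5, 0.7, -0.1]
gripper_width: 0.803
gripper_force: 0.0
t: 15.65
tool_pos: [0.4919, -0.2672, 0.159]
tool_rot: [[0.993, 0.12, 0.005], [0.12, -0.993, -0.002], [0.004, 0.003, -1.0]]
force: [-0.9, -0.1, -2.6]
gripper_width: 0.393
gripper_force: 59.8
```

```bash
python3 -m creep '[[0,-0.4,0,0,0,0],[0,-0.8,0,0,0,0],[0,-1,0,0,0,0],[0,-1,0,0,0,0],[0,-1,0,0,0,0],[0,-1,0,0,0,0],[0,-1,0,0,0,0],[0,-1,0,0,0,0],[0,-1,0,0,0,0],[0,-1,0,0,0,0],[0,-1,0,0,0,0],[0,-1,0,0,0,0],[0,-1,0,0,0,0],[0,-1,0,0,0,0],[0,-1,0,0,0,0],[0,-1,0,0,0,0],[0,-1,0,0,0,0],[0,-1,0,0,0,0],[0,-0.6,0,0,0,0.5],[0,0,0,0,0,0.4]]'
python3 -m creep '[[0,0,0.5,0,0,0],[0,0,0.8,0,0,0],[0,0,0.8,0,0,0],[0,0,0.8,0,0,0],[0,0,0.8,0,0,0],[0,0,0.6,0,0,0],[0,0,0,0,0,0],[0,0,0,0,0,0]]'
```

```text
t: 17.65
tool_pos: [0.4353, 0.1779, 0.1552]
tool_rot: [[0.999, 0.053, -0.002], [0.053, -0.999, 0.0], [-0.002, -0.0, -1.0]]
force: [0.8, -0.8, -2.5]
gripper_width: 0.397
gripper_force: 59.9
t: 18.45
tool_pos: [0.4365, 0.1742, 0.0485]
tool_rot: [[0.999, 0.048, -0.002], [0.048, -0.999, -0.001], [-0.002, 0.001, -1.0]]
force: [-0.3, -0.3, -3.0]
gripper_width: 0.395
gripper_force: 59.7
```

```bash
python3 -m creep '[[0.1,0,0.4,0,0,0],[0,0,0.3,0,0,0],[0,0,0.15,0,0,0],[0,0,0,0,0,0]]'
python3 -m creep '[[0,0,0,0,0,0],[0,0,0,0,0,0],[0,0,0,0,0,0],[0,0,-0.5,0,0,0],[0,0,-1,0,0,0],[0,0,-1,0,0,0],[0,0,-1,0,0,0],[0,0,-1,0,0,0],[0,0,-1,0,0,0],[0,0,-1,0,0,0]]' 0.38
python3 m.py 4; python3 -c "
import cv2,numpy as np
a=cv2.imread('pics/top4.png')[190:290,230:460];b=cv2.imread('pics/scene4.png')[190:290,230:460]
cv2.imwrite('pics/c4.png',cv2.resize(np.vstack([a,b]),(690,600),interpolation=2))"
```

```text
t: 18.85
tool_pos: [0.4397, 0.1754, 0.0276]
tool_rot: [[0.999, 0.049, 0.0], [0.049, -0.999, 0.0], [0.0, -0.0, -1.0]]
force: [0.1, 0.4, -1.6]
gripper_width: 0.397
gripper_force: 60.0
t: 19.85
tool_pos: [0.4394, 0.1764, 0.1921]
tool_rot: [[0.999, 0.05, 0.001], [0.05, -0.999, 0.002], [0.001, -0.001, -1.0]]
force: [-0.2, 0.3, -0.6]
gripper_width: 0.62
gripper_force: 0.0
19.85 [0.4394 0.1764 0.1921] [[0.999, 0.05, 0.001], [0.05, -0.999, 0.002], [0.001, -0.001, -1.0]] [-0.2  0.3 -0.6] 0.6200036677617285 0.0
top [ 330.2542 -270.2245] [80.6891 34.8537] long dir 9.715875625610352
top [ 333.5494 -352.9813] [35.7471 82.6427] long dir -4.416069030761719
top  yel [ 0.4135 -0.2595  0.008 ]
top  yel [ 0.4186 -0.3654  0.008 ]
```

View pics/c4.png

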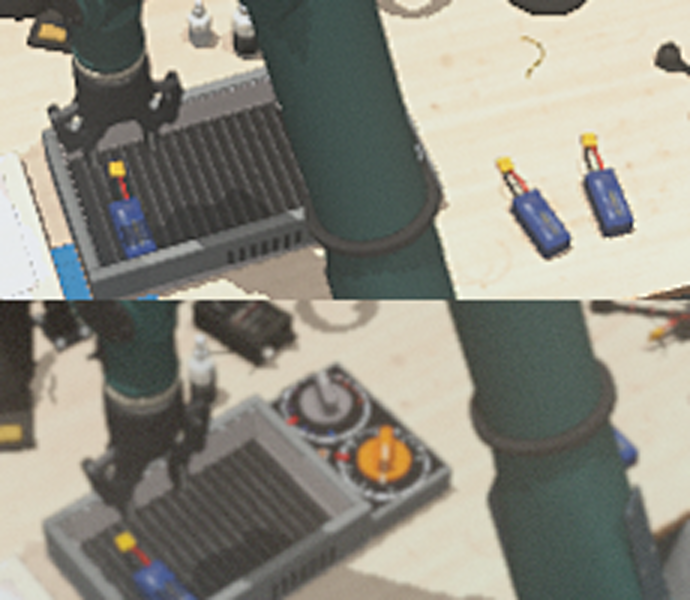

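The first pack lies flat at the left of the well, and the other two are unmoved. Next is the nearer-left one (B).

```bash
python3 -m creep '[[0,0.5,0,0,0,0],[0,1,0,0,0,0],[0,1,0,0,0,0],[0,1,0,0,0,0],[0,1,0,0,0,0],[0,1,0,0,0,0],[0,1,0,0,0,0],[0,1,0,0,0,0],[0,1,0,0,0,0],[0,1,0,0,0,0],[0,1,0,0,0,0],[0,1,0,0,0,0],[-0.1,1,0,0,0,0],[-0.2,1,0,0,0,0],[-0.3,1,0,0,0,0],[-0.5,1,0,0,0,0],[-0.6,1,0,0,0,0],[-0.8,1,0,0,0,0],[-1,0.2,0,0,0,0],[-1,0,0,0,0,0]]' 0.2
python3 -m creep '[[-0.6,0,0.5,0,0,-0.6],[0,0,1,0,0,-0.5],[0,0,1,0,0,0],[0,0,1,0,0,0],[0,0,1,0,0,0],[0,0,0.3,0,0,0],[0,0,0,0,0,0],[0,0,0,0,0,0]]'
python3 m.py 5
```

```text
t: 21.95
tool_pos: [0.3466, -0.2734, 0.189]
tool_rot: [[0.999, 0.046, -0.002], [0.046, -0.999, 0.0], [-0.002, -0.001, -1.0]]
force: [-0.9, 0.3, -0.3]
gripper_width: 0.8
gripper_force: 0.0
t: 22.75
tool_pos: [0.3336, -0.273, 0.0703]
tool_rot: [[0.991, 0.136, -0.0], [0.136, -0.991, 0.0], [-0.0, -0.0, -1.0]]
force: [-0.3, 1.0, 0.5]
gripper_width: 0.803
gripper_force: 0.0
22.75 [ 0.3336 -0.273   0.0703] [[0.991, 0.136, -0.0], [0.136, -0.991, 0.0], [-0.0, -0.0, -1.0]] [-0.3  1.   0.5] 0.8034621368286414 0.0
top [ 332.95  -353.434] [35.5414 83.3342] long dir -5.358070373535156
scene [ 330.0275 -269.7249] [68.7323 32.4393] long dir 7.77511739730835
scene  yel [ 0.4125 -0.2576  0.008 ]
```

Pack B still at (0.330,-0.270). Shift 3 mm left, descend 64 mm, grip, lift.

```bash
python3 -m creep '[[0,-0.1,1,0,0,0],[0,0,0.9,0,0,0],[0,0,0.5,0,0,0],[0,0,0.15,0,0,0],[0,0,0,0,0,0]]'
python3 -m creep '[[0,0,0,0,0,0],[0,0,0,0,0,0],[0,0,0,0,0,0],[0,0,0,0,0,0],[0,0,0,0,0,0],[0,0,0,0,0,0],[0.3,0,-0.4,0,0,0],[0.5,0,-1,0,0,0],[1,0,-1,0,0,0],[1,0,-1,0,0,0],[1,0,-1,0,0,0],[0.7,0,-1,0,0,0],[0,0,-0.6,0,0,0],[0,0,0,0,0,0]]' 1
```

```text
t: 23.35
tool_pos: [0.3348, -0.2713, 0.0078]
tool_rot: [[0.991, 0.136, -0.0], [0.136, -0.991, 0.0], [-0.0, -0.0, -1.0]]
force: [-0.5, -0.7, -0.0]
gripper_width: 0.797
gripper_force: 0.0
t: 24.75
tool_pos: [0.4474, -0.2559, 0.1593]
tool_rot: [[0.99, 0.138, 0.003], [0.138, -0.99, -0.001], [0.003, 0.001, -1.0]]
force: [0.1, 0.3, -2.1]
gripper_width: 0.397
gripper_force: 60.2
```

```bash
python3 -m creep '[[0,-0.4,0,0,0,0],[0.1,-0.8,0,0,0,0],[0.15,-1,0,0,0,0],[0.15,-1,0,0,0,0],[0.15,-1,0,0,0,0],[0.15,-1,0,0,0,0],[0.15,-1,0,0,0,0],[0.15,-1,0,0,0,0],[0.15,-1,0,0,0,0],[0.15,-1,0,0,0,0],[0.15,-1,0,0,0,0],[0.15,-1,0,0,0,0],[0.15,-1,0,0,0,0],[0.15,-1,0,0,0,0],[0.05,-0.7,0,0,0,0],[0,0,0,0,0,0.6],[0,0,0,0,0,0.5],[0,0,0.5,0,0,0],[0,0,0.8,0,0,0],[0,0,0.6,0,0,0]]'
python3 -m creep '[[0,0,0.8,0,0,0],[0,0,0.8,0,0,0],[0,0,0.6,0,0,0],[0,0,0.4,0,0,0],[0,0,0,0,0,0],[0,0,0,0,0,0]]'
```

```text
t: 26.75
tool_pos: [0.444, 0.0949, 0.1083]
tool_rot: [[0.999, 0.049, -0.006], [0.049, -0.999, 0.0], [-0.005, -0.0, -1.0]]
force: [-0.5, -1.3, -2.4]
gripper_width: 0.394
gripper_force: 60.2
t: 27.35
tool_pos: [0.4458, 0.0951, 0.0449]
tool_rot: [[0.999, 0.049, -0.003], [0.049, -0.999, 0.001], [-0.003, -0.001, -1.0]]
force: [-0.1, -0.1, -2.5]
gripper_width: 0.395
gripper_force: 60.1
```

```bash
python3 -m creep '[[0,0,0.4,0,0,0],[0,0,0.2,0,0,0],[0,0,0.05,0,0,0],[0,0,0,0,0,0]]'
python3 -m creep '[[0,0,0,0,0,0],[0,0,0,0,0,0],[0,0,0,0,0,0],[0,0,-0.5,0,0,0],[0,0,-1,0,0,0],[0,0,-1,0,0,0],[0,0,-1,0,0,0],[0,0,-1,0,0,0],[0,0,-0.8,0,0,0],[0,0.6,0,0,0,0],[0,1,0,0,0,0],[0,1,0,0,0,0],[0,1,0,0,0,0],[0,1,0,0,0,0],[0,1,0,0,0,0],[0,1,0,0,0,0],[0,1,0,0,0,0],[0,1,0,0,0,0],[0,1,0,0,0,0],[0,1,0,0,0,0]]' 0.38
python3 -m creep '[[-0.1,1,0,0,0,0],[-0.3,1,0,0,0,0],[-0.6,1,0,0,0,0],[-0.7,1,0,0,0,0],[-0.7,1,0,0,0,0],[-0.7,1,0,0,0,0],[-0.7,1,0,0,0,0],[-0.7,0.2,0,0,0,0.8],[-0.6,0.2,0.4,0,0,0.9],[0,0,0.8,0,0,0],[0,0,0.8,0,0,0],[0,0,0,0,0,0],[0,0,0,0,0,0]]' 0.2
python3 m.py 6; python3 -c "
import cv2,numpy as np
a=cv2.imread('pics/top6.png')[190:290,230:460];b=cv2.imread('pics/scene6.png')[190:290,230:460]
cv2.imwrite('pics/c6.png',cv2.resize(np.vstack([a,b]),(690,600),interpolation=2))"
```

```text
t: 27.75
tool_pos: [0.4465, 0.0954, 0.0288]
tool_rot: [[0.999, 0.049, -0.002], [0.049, -0.999, 0.001], [-0.002, -0.001, -1.0]]
force: [0.8, -0.4, -1.8]
gripper_width: 0.394
gripper_force: 60.3
t: 29.75
tool_pos: [0.4594, -0.1704, 0.1611]
tool_rot: [[0.999, 0.049, -0.001], [0.049, -0.999, 0.001], [-0.001, -0.001, -1.0]]
force: [1.5, -0.3, -0.1]
gripper_width: 0.617
gripper_force: 0.0
t: 31.05
tool_pos: [0.3406, -0.3585, 0.111]
tool_rot: [[0.996, -0.088, -0.002], [-0.088, -0.996, 0.002], [-0.003, -0.002, -1.0]]
force: [0.7, 0.6, -0.0]
gripper_width: 0.799
gripper_force: 0.0
31.05 [ 0.3406 -0.3585  0.111 ] [[0.996, -0.088, -0.002], [-0.088, -0.996, 0.002], [-0.003, -0.002, -1.0]] [ 0.7  0.6 -0. ] 0.7990221936929469 0.0
top [ 333.628  -351.9563] [36.5578 83.0908] long dir -2.1808395385742188
scene  yel [ 0.4164 -0.3649  0.008 ]
```

View pics/c6.png

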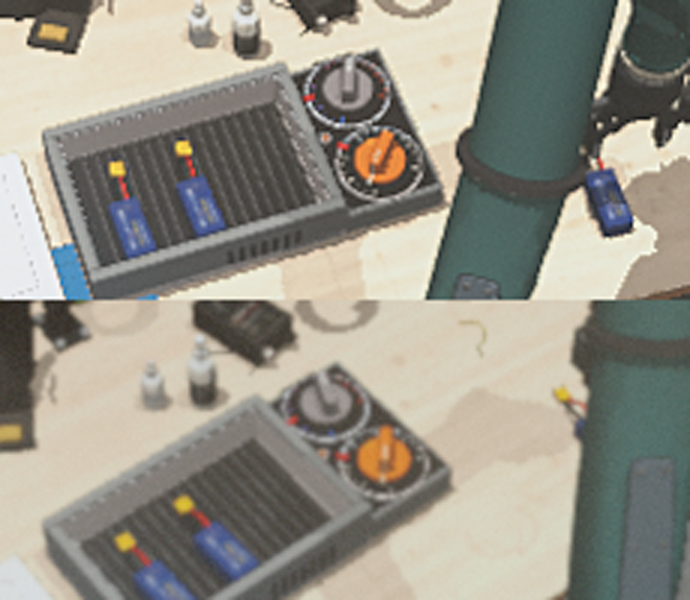

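Two packs lie flat in the well, and both dials are in clear view. Now pack C.

```bash
python3 -m creep '[[-0.1,-0.2,0.6,0,0,0],[0,0,1,0,0,0],[0,0,1,0,0,0],[0,0,0.9,0,0,0],[0,0,0.5,0,0,0],[0,0,0.15,0,0,0],[0,0,0,0,0,0]]'
python3 -m creep '[[0,0,0,0,0,0],[0,0,0,0,0,0],[0,0,0,0,0,0],[0,0,0,0,0,0],[0,0,0,0,0,0],[0,0,0,0,0,0],[0.3,0,-0.4,0,0,0],[0.5,0,-1,0,0,0],[1,0,-1,0,0,0],[1,0,-1,0,0,0],[1,0,-1,0,0,0],[0.7,0,-1,0,0,0],[0,0,-0.6,0,0,0],[0,0,0,0,0,0]]' 1
```

```text
t: 31.85
tool_pos: [0.339, -0.3544, 0.0075]
tool_rot: [[0.996, -0.087, -0.001], [-0.087, -0.996, 0.001], [-0.001, -0.001, -1.0]]
force: [-0.1, 0.4, -0.6]
gripper_width: 0.797
gripper_force: 0.0
t: 33.25
tool_pos: [0.4527, -0.3647, 0.1594]
tool_rot: [[0.996, -0.086, 0.003], [-0.086, -0.996, -0.002], [0.003, 0.001, -1.0]]
force: [-0.2, -0.0, -2.3]
gripper_width: 0.392
gripper_force: 60.0
```

```bash
python3 -m creep '[[0,0,0,0,0,-0.8],[0,-0.4,0,0,0,-0.9],[0,-0.9,0,0,0,0],[0.1,-1,0,0,0,0],[0.1,-1,0,0,0,0],[0.1,-1,0,0,0,0],[0.1,-1,0,0,0,0],[0.1,-1,0,0,0,0],[0.1,-1,0,0,0,0],[0,-1,0,0,0,0],[0,-1,0,0,0,0],[0,-1,0,0,0,0],[0,-1,0,0,0,0],[0,-1,0,0,0,0],[0,-1,0,0,0,0],[0,-1,0,0,0,0],[0,-0.7,0,0,0,0],[0,-0.3,0,0,0,0],[0,0,0,0,0,0],[0,0,0,0,0,0]]'
python3 -m creep '[[0,0,0.5,0,0,0],[0,0,0.8,0,0,0],[0,0,0.8,0,0,0],[0,0,0.8,0,0,0],[0,0,0.8,0,0,0],[0,0,0.7,0,0,0],[0,0,0,0,0,0],[0,0,0,0,0,0]]'
```

```text
t: 35.25
tool_pos: [0.4475, 0.0176, 0.1573]
tool_rot: [[0.999, 0.048, -0.002], [0.048, -0.999, 0.0], [-0.002, -0.001, -1.0]]
force: [0.3, -0.3, -0.7]
gripper_width: 0.394
gripper_force: 59.9
t: 36.05
tool_pos: [0.4479, 0.0176, 0.0475]
tool_rot: [[0.999, 0.047, -0.002], [0.047, -0.999, 0.001], [-0.002, -0.001, -1.0]]
force: [0.3, -0.0, -1.8]
gripper_width: 0.395
gripper_force: 59.8
```

```bash
python3 -m creep '[[0,0,0.4,0,0,0],[0,0,0.25,0,0,0],[0,0,0.1,0,0,0],[0,0,0,0,0,0]]'
python3 -m creep '[[0,0,0,0,0,0],[0,0,0,0,0,0],[0,0,0,0,0,0],[0,0,-0.5,0,0,0],[0,0,-1,0,0,0],[0,0,-1,0,0,0],[0,0,-1,0,0,0],[0,0,-1,0,0,0],[0,0,-0.8,0,0,0],[0,-0.6,0,0,0,0],[0.1,-1,0,0,0,0],[0.1,-1,0,0,0,0],[0.1,-1,0,0,0,0],[0.1,-1,0,0,0,0],[0.1,-1,0,0,0,0],[0.1,-1,0,0,0,0],[0.1,-1,0,0,0,0],[0.1,-1,0,0,0,0],[0.1,-1,0,0,0,0],[0.1,-1,0,0,0,0]]' 0.38
python3 -m creep '[[0.1,-1,0,0,0,0],[0.1,-1,0,0,0,0],[0.1,-1,0,0,0,0],[0.1,-1,0,0,0,0],[0.1,-1,0,0,0,0],[0,-0.3,0,0,0,0],[0,0,0,0,0,0],[0,0,0,0,0,0]]' 0
python3 m.py 7; python3 -c "
import cv2,numpy as np
a=cv2.imread('pics/top7.png')[190:310,150:440];b=cv2.imread('pics/scene7.png')[190:310,190:480]
cv2.imwrite('pics/c7.png',cv2.resize(np.vstack([a,b]),(725,600),interpolation=2))"
```

```text
t: 36.45
tool_pos: [0.4478, 0.0188, 0.0287]
tool_rot: [[0.999, 0.049, -0.002], [0.049, -0.999, 0.001], [-0.002, -0.001, -1.0]]
force: [-0.3, 0.6, -1.5]
gripper_width: 0.397
gripper_force: 60.0
t: 38.45
tool_pos: [0.4597, 0.2855, 0.1616]
tool_rot: [[0.999, 0.049, -0.002], [0.049, -0.999, 0.001], [-0.002, -0.001, -1.0]]
force: [0.4, 0.4, 0.2]
gripper_width: 0.622
gripper_force: 0.0
t: 39.25
tool_pos: [0.4659, 0.4156, 0.1615]
tool_rot: [[0.999, 0.048, -0.002], [0.048, -0.999, -0.001], [-0.002, 0.0, -1.0]]
force: [-0.2, 0.8, 0.1]
gripper_width: 1.002
gripper_force: 0.0
39.25 [0.4659 0.4156 0.1615] [[0.999, 0.048, -0.002], [0.048, -0.999, -0.001], [-0.002, 0.0, -1.0]] [-0.2  0.8  0.1] 1.0015076158594247 0.0
```

View pics/c7.png

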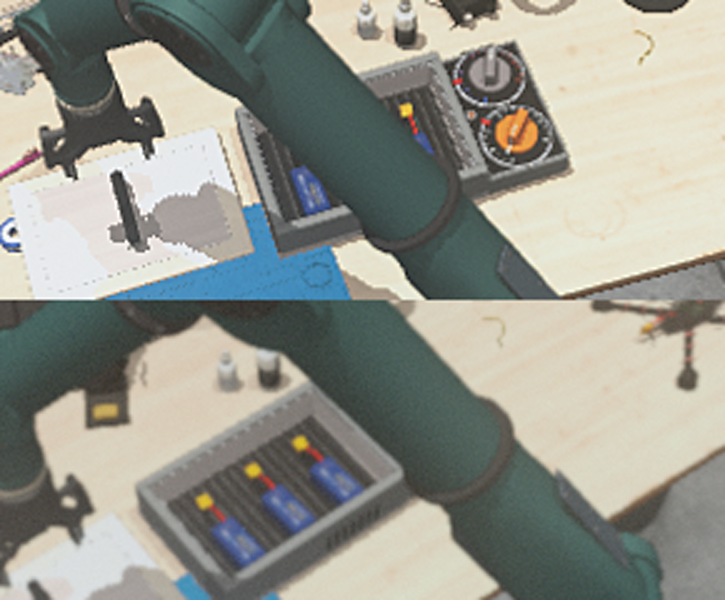

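All three packs lie flat side by side in the well, well clear of each other. Now I pick up the cover.

```bash
python3 -m creep '[[0.28,0,0.6,0,0,0],[0,0,1,0,0,0],[0,0,1,0,0,0],[0,0,1,0,0,0],[0,0,0.8,0,0,0],[0,0,0.55,0,0,0],[0,0,0,0,0,0],[0,0,0,0,0,0]]'
python3 -m creep '[[0,0,0,0,0,0],[0,0,0,0,0,0],[0,0,0,0,0,0],[0,0,0,0,0,0],[0,0,0,0,0,0],[0,0,0,0,0,0],[0,0,0,0,0,0],[0,0,-0.3,0,0,0],[0,0,-0.6,0,0,0],[0,0,-0.8,0,0,0],[0,0,-1,0,0,0],[0,0,-1,0,0,0],[0,0,-1,0,0,0],[0,0,-0.8,0,0,0],[0,0,-0.3,0,0,0],[0,0,0,0,0,0],[0,0,0,0,0,0]]' 1
```

```text
t: 40.15
tool_pos: [0.4734, 0.4176, 0.0378]
tool_rot: [[0.999, 0.048, -0.001], [0.048, -0.999, 0.001], [-0.001, -0.001, -1.0]]
force: [0.2, 0.2, 0.0]
gripper_width: 0.999
gripper_force: 0.0
t: 41.85
tool_pos: [0.4722, 0.4176, 0.1822]
tool_rot: [[0.999, 0.049, -0.003], [0.049, -0.999, 0.0], [-0.003, -0.0, -1.0]]
force: [-1.6, -0.1, -4.6]
gripper_width: 0.175
gripper_force: 59.3
```

```bash
python3 -m creep '[[0,0.3,0,0,0,0],[0,0.7,0,0,0,0],[-0.05,1,0,0,0,0],[-0.05,1,0,0,0,0],[-0.05,1,0,0,0,0],[-0.05,1,0,0,0,0],[-0.05,1,0,0,0,0],[-0.05,1,0,0,0,0],[-0.05,1,0,0,0,0],[-0.05,1,0,0,0,0],[-0.05,1,0,0,0,0],[0,1,0,0,0,0],[0,1,0,0,0,0],[0,0.5,0,0,0,0],[0,0.3,0,0,0,0],[0,0,0,0,0,0],[0,0,0,0,0,0],[0,0,0,0,0,0]]'
python3 -m creep '[[0,0,0.5,0,0,0],[0,0,0.8,0,0,0],[0,0,0.8,0,0,0],[0,0,0.3,0,0,0],[0,0,0,0,0,0],[0,0,0,0,0,0],[0,0,0,0,0,0]]'
```

```text
t: 43.65
tool_pos: [0.4775, 0.0991, 0.1825]
tool_rot: [[0.999, 0.051, -0.001], [0.051, -0.999, 0.002], [-0.001, -0.002, -1.0]]
force: [-0.6, -0.1, -5.1]
gripper_width: 0.178
gripper_force: 59.2
t: 44.35
tool_pos: [0.4782, 0.0979, 0.1232]
tool_rot: [[0.999, 0.049, 0.0], [0.049, -0.999, 0.002], [0.0, -0.002, -1.0]]
force: [0.3, -0.4, -4.7]
gripper_width: 0.177
gripper_force: 59.2
```

```bash
python3 -m creep '[[-0.2,0,0,0,0,0],[0,0,0.2,0,0,0],[0,0,0.2,0,0,0],[0,0,0.2,0,0,0],[0,0,0,0,0,0],[0,0,0,0,0,0]]'
python3 -m creep '[[0,0,0.1,0,0,0],[0,0,0.1,0,0,0],[0,0,0.1,0,0,0],[0,0,0,0,0,0]]'
```

```text
t: 44.95
tool_pos: [0.4723, 0.0974, 0.1073]
tool_rot: [[0.999, 0.049, -0.002], [0.049, -0.999, 0.001], [-0.002, -0.001, -1.0]]
force: [-0.1, 0.7, -5.8]
gripper_width: 0.17
gripper_force: 59.2
t: 45.35
tool_pos: [0.4722, 0.0975, 0.0997]
tool_rot: [[0.999, 0.049, -0.002], [0.049, -0.999, 0.001], [-0.002, -0.001, -1.0]]
force: [0.2, 0.2, -4.2]
gripper_width: 0.171
gripper_force: 59.2
```

```bash
python3 -m creep '[[0,0,0.1,0,0,0],[0,0,0.1,0,0,0],[0,0,0,0,0,0]]'
python3 -m creep '[[0,0,0,0,0,0],[0,0,0,0,0,0],[0,0,0,0,0,0],[0,0,0,0,0,0],[0,0,-0.5,0,0,0],[0,0,-1,0,0,0],[0,0,-1,0,0,0],[0,0,-1,0,0,0],[0,0,-1,0,0,0],[0,0,0,0,0,0]]' 0
python3 m.py 8; python3 -c "
import cv2,numpy as np
a=cv2.imread('pics/top8.png')[195:295,230:400];b=cv2.imread('pics/scene8.png')[205:315,235:405]
cv2.imwrite('pics/c8.png',cv2.resize(np.hstack([a,b[:100]]),(800,235),interpolation=2))"
```

```text
t: 45.65
tool_pos: [0.4725, 0.0976, 0.0983]
tool_rot: [[0.999, 0.048, -0.001], [0.048, -0.999, 0.004], [-0.001, -0.004, -1.0]]
force: [-8.3, -0.5, 32.9]
gripper_width: 0.176
gripper_force: 64.4
t: 46.65
tool_pos: [0.4748, 0.0978, 0.211]
tool_rot: [[0.999, 0.049, 0.005], [0.049, -0.999, 0.004], [0.005, -0.003, -1.0]]
force: [-0.4, -0.5, 0.0]
gripper_width: 0.999
gripper_force: 0.0
46.65 [0.4748 0.0978 0.211 ] [[0.999, 0.049, 0.005], [0.049, -0.999, 0.004], [0.005, -0.003, -1.0]] [-0.4 -0.5  0. ] 0.9987110321938312 0.0
```

View pics/c8.png

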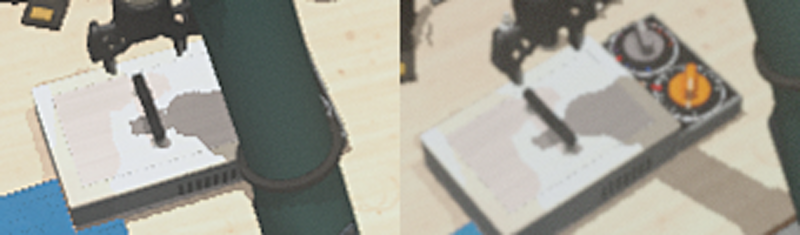

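The cover sits flush on the warmer all round. Now the dials, from the earlier unobstructed pictures.

```bash
python3 - <<'E'
from h import *
np.set_printoptions(precision=4,suppress=True)
cs=[]
for n in('top','scene'):
    im=cv2.imread(f'pics/{n}6.png');hsv=cv2.cvtColor(im,cv2.COLOR_BGR2HSV)
    cc=proj(n,[[.534,-.104,.05],[.432,-.109,.05]]);print(n,cc)
    u,v=np.int32(cc.mean(0));print('crop origin',u-24,v-30)
    cs.append(cv2.resize(im[v-30:v+30,u-24:u+16+0],(400,600),interpolation=cv2.INTER_CUBIC))
    m=cv2.inRange(hsv,(0,120,90),(6,255,255))|cv2.inRange(hsv,(172,120,90),(180,255,255))
    M=cv2.connectedComponentsWithStats(m)
    for i in range(1,M[0]):
        c=M[3][i]
        if np.hypot(*(c-cc.mean(0)))<40: print(' red',c,M[2][i,4],ray(n,[c],.052)[0])
    for nm,a in (('heat',[.534,-.104]),('timer',[.432,-.109])):
        q=proj(n,[[a[0]+.038*np.cos(t),a[1]+.038*np.sin(t),.055] for t in np.arange(0,6.28,.05)])
cv2.imwrite('pics/c9.png',np.hstack(cs))
E
```

```text
top [[345.3993 221.3911]
 [356.0103 245.2257]]
crop origin 326 203
 red [332.5 222. ] 8 [ 0.5428 -0.0601  0.052 ]
 red [343.7778 238.    ] 9 [ 0.4698 -0.0777  0.052 ]
scene [[337.7993 225.9413]
 [357.2187 244.5825]]
crop origin 323 205
 red [327.2 229.6] 5 [ 0.5404 -0.0643  0.052 ]
 red [343.4286 241.8571] 7 [ 0.4664 -0.0776  0.052 ]
```

View pics/c9.png

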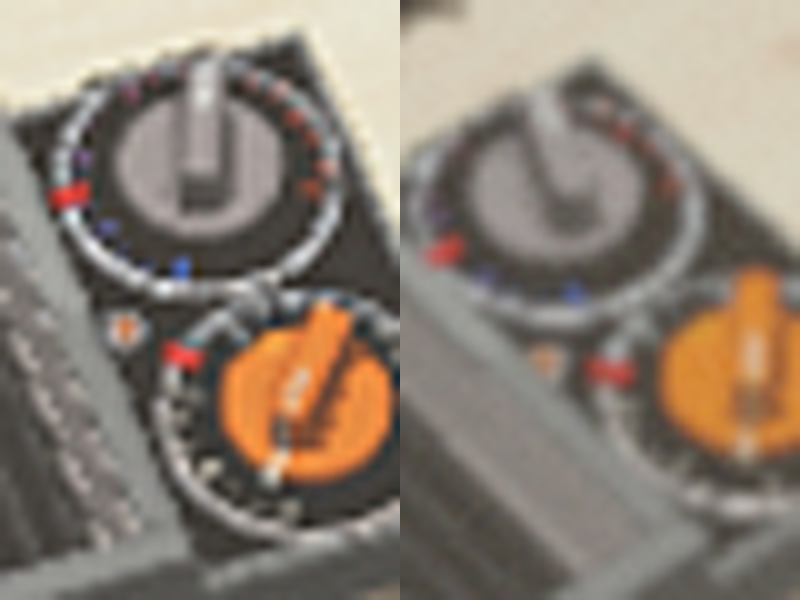

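Heat: the red mark is at top-crop (70,195), and the pointer tip points far at (205,50). Timer: the red mark is at (183,355), with the white pointer running near-left to (272,475). I'll fit the face rings for the centres and angles.

```bash
cat > d.py <<'E'
from h import *
import sys
from scipy.optimize import least_squares
np.set_printoptions(precision=4,suppress=True)
def run(n,f,z=.05):
    im=cv2.imread('pics/'+f);hsv=cv2.cvtColor(im,cv2.COLOR_BGR2HSV)
    r=(cv2.inRange(hsv,(0,110,90),(6,255,255))|cv2.inRange(hsv,(172,110,90),(180,255,255)))>0
    w=cv2.inRange(hsv,(0,0,125),(180,60,255))>0
    for nm,c in(('heat',[.534,-.104]),('timer',[.432,-.109])):
        c=np.array(c)
        for it in range(3):
            def pts(m):
                v,u=np.nonzero(m);k=np.hypot(u-350,v-233)<45
                return ray(n,np.c_[u,v][k],z)[:,:2], np.c_[u,v][k]
            P,_=pts(w);d=np.hypot(*(P-c).T);P=P[(d>.036)&(d<.048)]
            s=least_squares(lambda q:np.hypot(P[:,0]-q[0],P[:,1]-q[1])-q[2],[*c,.042],loss='soft_l1',f_scale=.001).x;c=s[:2]
        R,uv=pts(r);d=np.hypot(*(R-c).T);k=(d>.034)&(d<.054);wt=im[uv[k][:,1],uv[k][:,0]]
        a=np.degrees(np.arctan2(*(R[k].mean(0)-c)[::-1])) if k.any() else None
        print(n,f,nm,'ring',s,len(P),'mark',k.sum(),R[k].mean(0) if k.any() else '',a)
if __name__=='__main__':
    for a in sys.argv[1:]: run('scene' if a[0]=='s' else 'top',a)
E
python3 d.py top6.png scene6.png scene5.png t0.png s0.png
```

```text
top top6.png heat ring [ 0.5359 -0.1034  0.0448] 71 mark 11 [ 0.5451 -0.0762] 71.40521778771335
top top6.png timer ring [ 0.4352 -0.1095  0.0454] 79 mark 8 [ 0.4703 -0.0787] 41.293458375866315
scene scene6.png heat ring [ 0.5344 -0.1041  0.0447] 78 mark 6 [ 0.5425 -0.0663] 77.959396191562
scene scene6.png timer ring [ 0.4338 -0.1111  0.0454] 80 mark 9 [ 0.467 -0.08 ] 43.07298860581413
scene scene5.png heat ring [ 0.5344 -0.1038  0.0447] 83 mark 6 [ 0.5425 -0.0663] 77.89818334966847
scene scene5.png timer ring [ 0.4339 -0.1113  0.0454] 81 mark 7 [ 0.4671 -0.0794] 43.8647825776844
top t0.png heat ring [ 0.536  -0.1041  0.0452] 78 mark 8 [ 0.5441 -0.0605] 79.40405279623552
top t0.png timer ring [ 0.4339 -0.1102  0.0451] 92 mark 6 [ 0.4701 -0.0787] 40.96101438517781
scene s0.png heat ring [ 0.5341 -0.1047  0.0446] 84 mark 1 [ 0.5423 -0.069 ] 76.97890424329488
scene s0.png timer ring [ 0.4337 -0.1117  0.0452] 82 mark 6 [ 0.467  -0.0784] 44.970983931721065
```

```bash
python3 - <<'E'
from h import *
np.set_printoptions(precision=4,suppress=True)
for n,uv,c in(('top',(346.7,209.2),(.535,-.104)),('scene',(336.8,214.5),(.535,-.104)),('top',(359.5,233.8),(.434,-.1105)),('scene',(359,232),(.434,-.1105)),):
    p=ray(n,[uv],.087)[0,:2];d=p-c;print(n,p,np.hypot(*d),np.degrees(np.arctan2(d[1],d[0])))
# pointer tip of timer on skirt near z .06
for n,uv in(('top',(353.2,251)),('scene',(357.5,250))):
    p=ray(n,[uv],.058)[0,:2];d=p-(.434,-.1105);print('timer ptr',d,np.degrees(np.arctan2(d[1],d[0])))
E
```

```text
top [ 0.5575 -0.1147] 0.024913498315983322 -25.54815534159826
scene [ 0.5521 -0.1122] 0.018918378077615604 -25.524343102934754
top [ 0.4502 -0.1253] 0.02194759266808354 -42.289073865394094
scene [ 0.4484 -0.1268] 0.021730363930156635 -48.44495355801557
timer ptr [-0.0253  0.0195] 142.46614799214345
timer ptr [-0.0251  0.0185] 143.6217809440472
```

```bash
python3 -m creep '[[0,0.5,0,0,0,0],[0.2,1,0,0,0,0],[0.3,1,0,0,0,0],[0.3,1,0,0,0,0],[0.3,1,0,0,0,0],[0.3,1,0,0,0,0],[0.3,1,0,0,0,0],[0.3,1,0,0,0,0],[0,0.7,0,0,0,0],[0,0,0,0,0,0.9],[0,0,0,0,0,0.9],[0,0,0,0,0,0.9],[0,0,0,0,0,0.9],[0,0,0,0,0,0.9],[0,0,0,0,0,0.9],[0,0,0,0,0,0.8],[0,0,1,0,0,0],[0,0,1,0,0,0],[0,0,0,0,0,0],[0,0,0,0,0,0]]' 0.5
python3 -c "
from workcell import manip;print(manip.get_obs()['qpos'])"
```

```text
t: 48.75
tool_pos: [0.5313, -0.1057, 0.1564]
tool_rot: [[0.901, -0.433, -0.004], [-0.433, -0.901, 0.001], [-0.004, 0.001, -1.0]]
force: [0.9, -0.3, -0.3]
gripper_width: 0.499
gripper_force: 0.0
[-12.48387111  29.14858327  25.92843066 120.02165582 -21.50009788
  35.53407867 -87.33591358]
```

```bash
python3 -m creep '[[0.1,-0.12,0.5,0,0,0],[0,0,0.8,0,0,0],[0,0,0.8,0,0,0],[0,0,0.6,0,0,0],[0,0,0.4,0,0,0],[0,0,0.3,0,0,0],[0,0,0.1,0,0,0],[0,0,0,0,0,0],[0,0,0,0,0,0]]'
python3 -m creep '[[0,0,0,0,0,0],[0,0,0,0,0,0],[0,0,0,0,0,0],[0,0,0,0,0,0],[0,0,0,0,0,0],[0,0,0,0,0,0]]' 1
```

```text
t: 49.65
tool_pos: [0.5363, -0.1033, 0.0702]
tool_rot: [[0.902, -0.432, -0.0], [-0.432, -0.902, 0.001], [-0.001, -0.001, -1.0]]
force: [0.3, 0.4, 0.1]
gripper_width: 0.498
gripper_force: 0.0
t: 50.25
tool_pos: [0.5347, -0.1052, 0.0705]
tool_rot: [[0.901, -0.434, -0.002], [-0.434, -0.901, -0.001], [-0.002, 0.002, -1.0]]
force: [-3.3, -3.3, 4.7]
gripper_width: 0.147
gripper_force: 59.3
```

```bash
python3 -m creep '[[0,0,0,0,0,-0.4],[0,0,0,0,0,-0.8],[0,0,0,0,0,-1],[0,0,0,0,0,-1],[0,0,0,0,0,-1],[0,0,0,0,0,-1],[0,0,0,0,0,-1],[0,0,0,0,0,-1],[0,0,0,0,0,-1],[0,0,0,0,0,-1],[0,0,0,0,0,-1],[0,0,0,0,0,-1],[0,0,0,0,0,-1],[0,0,0,0,0,-1],[0,0,0,0,0,-1],[0,0,0,0,0,-1],[0,0,0,0,0,-1],[0,0,0,0,0,-1],[0,0,0,0,0,-1],[0,0,0,0,0,-1]]'
python3 -m creep '[[0,0,0,0,0,-1],[0,0,0,0,0,-1],[0,0,0,0,0,-1],[0,0,0,0,0,-0.6],[0,0,0,0,0,0],[0,0,0,0,0,0],[0,0,0,0,0,0]]'
```

```text
t: 52.25
tool_pos: [0.5355, -0.1081, 0.0705]
tool_rot: [[0.465, 0.886, -0.001], [0.886, -0.465, -0.004], [-0.004, 0.001, -1.0]]
force: [-1.6, -8.1, 2.2]
gripper_width: 0.149
gripper_force: 59.0
t: 52.95
tool_pos: [0.5361, -0.1082, 0.0705]
tool_rot: [[0.196, 0.981, -0.0], [0.981, -0.196, -0.004], [-0.004, 0.0, -1.0]]
force: [-0.1, -9.0, 2.1]
gripper_width: 0.141
gripper_force: 59.0
```

```bash
python3 -m creep '[[0,0,0,0,0,0],[0,0,0,0,0,0],[0,0,0,0,0,0],[0,0,-0.6,0,0,0],[0,0,-1,0,0,0],[0,0,-1,0,0,0],[-0.5,0,-1,0,0,0],[-1,0,0,0,0,0],[-1,0,0,0,0,0],[-1,-0.3,0,0,0,0],[-1,-0.3,0,0,0,0],[-1,-0.3,0,0,0,0],[-1,-0.3,0,0,0,0],[-1,-0.3,0,0,0,0],[-1,0,0,0,0,0],[-1,0,0,0,0,0],[-0.5,0,0,0,0,0],[0,0,0,0,0,0]]' 0.5
python3 - <<'E'
from h import *
cs=[]
for n,(u,v) in(('top',(326,203)),('scene',(323,203))):
    im=snap(n,n+'A.png');cs.append(cv2.resize(im[v:v+60,u:u+40],(400,600),interpolation=cv2.INTER_CUBIC))
cv2.imwrite('pics/cA.png',np.hstack(cs))
E
python3 d.py topA.png sceneA.png
```

```text
t: 54.75
tool_pos: [0.4505, -0.3428, 0.1595]
tool_rot: [[0.196, 0.981, -0.002], [0.981, -0.196, 0.001], [0.0, -0.002, -1.0]]
force: [-0.0, -0.4, 0.1]
gripper_width: 0.501
gripper_force: 0.0
top topA.png heat ring [ 0.5308 -0.103   0.0416] 79 mark 11 [ 0.5384 -0.0826] 69.57049592612826
top topA.png timer ring [ 0.4352 -0.1098  0.0456] 76 mark 8 [ 0.4703 -0.0787] 41.58644123156225
scene sceneA.png heat ring [ 0.5339 -0.1047  0.0445] 99 mark 3 [ 0.5418 -0.0672] 78.13354143224275
scene sceneA.png timer ring [ 0.4338 -0.1115  0.0453] 83 mark 5 [ 0.4682 -0.0781] 44.14231057624225
```

View pics/cA.png

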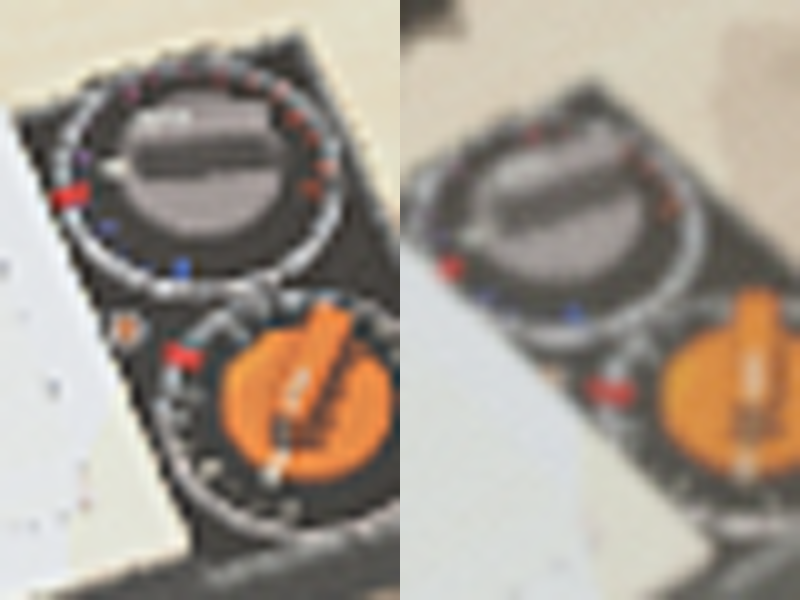

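Heat pointer tip: top crop (108,168), scene crop (475,235). Mark: (70,195) and (452,268). I'll triangulate both.

```bash
python3 - <<'E'
from h import *
np.set_printoptions(precision=4,suppress=True)
def tri(a,b):
    A=[];B=[]
    for n,uv in(('top',a),('scene',b)):
        p=ray(n,[uv],0)[0];o=cal(n)[2][:3,3];d=(p-o)/np.linalg.norm(p-o);M=np.eye(3)-np.outer(d,d);A.append(M);B.append(M@o)
    return np.linalg.lstsq(np.vstack(A),np.hstack(B),rcond=None)[0]
c=np.array([.535,-.104])
for nm,a,b in(('ptr',(336.8,219.8),(330.5,226.5)),('mark',(333,222.5),(328.2,229.8))):
    p=tri(a,b);print(nm,p)
    for z in(.05,.054,.058,.062):
        for n,uv in(('top',a),('scene',b)):
            q=ray(n,[uv],z)[0,:2]-c;print('  ',z,n,np.hypot(*q),np.degrees(np.arctan2(q[1],q[0])))
# bar top edge, top view: left/right end tops
for n,l,r in(('top',(339.5,216.2),(353,214.8)),('scene',(332.5,224.2),(345,217))):
    q=ray(n,[l,r],.087);d=q[0]-q[1];print(n,q[:,:2],np.degrees(np.arctan2(d[1],d[0])))
E
```

```text
ptr [ 0.5354 -0.0733  0.0687]
   0.05 top 0.029856105470958898 62.76153037427504
   0.05 scene 0.024500648719872814 62.345967200298
   0.054 top 0.029609798155365536 67.91063776793925
   0.054 scene 0.02521886082241888 69.8120337306055
   0.058 top 0.029605483028900384 73.10345368297531
   0.058 scene 0.026337905504451246 76.75462700201581
   0.062 top 0.029843265062859416 78.25553538529181
   0.062 scene 0.027809436586115895 83.04773648762087
mark [ 0.5257 -0.0567  0.0728]
   0.05 top 0.042970257034609015 81.10733816659827
   0.05 scene 0.03676383545383112 83.60247787934064
   0.054 top 0.04350531844046189 84.55511623402747
   0.054 scene 0.03848990486799837 87.84466440825013
   0.058 top 0.04419377296085854 87.90733105979713
   0.058 scene 0.040408313393669 91.70363417962928
   0.062 top 0.04502858533587427 91.14602113246728
   0.062 scene 0.042493018732452814 95.19858919074699
top [[ 0.5368 -0.0824]
 [ 0.5293 -0.1283]] 80.8038791013966
scene [[ 0.5259 -0.0753]
 [ 0.5271 -0.1281]] 91.35067513436759
```

```bash
cat > k.py <<'E'
from h import *
np.set_printoptions(precision=4,suppress=True)
C={'top':{'heat':(.5359,-.1037),'timer':(.4350,-.1098)},'scene':{'heat':(.5342,-.1044),'timer':(.4338,-.1114)}}
W={'top':{'heat':(332.8,222.2),'timer':(344,238.2)},'scene':{'heat':(327.6,229.7),'timer':(343.7,242)}}
for n,fs in(('top',['t0','top6','topA','top3','top7']),('scene',['s0','s1','scene6','sceneA','scene5','scene8'])):
    for nm in('heat','timer'):
        out=[]
        for f in fs:
            im=cv2.imread(f'pics/{f}.png').astype(float);r=np.clip(im[...,2]-np.maximum(im[...,0],im[...,1])-25,0,None)
            v,u=np.mgrid[:480,:640];w=r*(np.hypot(u-W[n][nm][0],v-W[n][nm][1])<4)
            if w.sum()<150: continue
            p=np.array([(w*u).sum(),(w*v).sum()])/w.sum()
            a=[]
            for z in(.05,.052):
                q=ray(n,[p],z)[0,:2]-C[n][nm];a+=[np.hypot(*q)*1000,np.degrees(np.arctan2(q[1],q[0]))]
            out.append([*p,*a])
        print(n,nm);print(np.array(out))
E
python3 k.py
```

```text
top heat
[[332.5741 222.0679  43.7524  79.6417  43.9653  81.3567]
 [332.5838 222.0745  43.7223  79.6817  43.9361  81.3976]
 [332.5854 222.0621  43.7107  79.6158  43.9231  81.3325]
 [332.5827 222.062   43.72    79.614   43.9323  81.3304]
 [332.5839 222.0752  43.7222  79.6855  43.9362  81.4014]]
top timer
[[343.7664 238.2029  47.5624  42.2052  47.0036  43.5717]
 [343.7538 238.1793  47.6466  42.1337  47.0863  43.497 ]
 [343.762  238.1971  47.5869  42.1901  47.0277  43.5558]
 [343.754  238.202   47.6004  42.2277  47.042   43.5934]
 [343.7666 238.2066  47.5545  42.2203  46.996   43.5873]]
scene heat
[[327.8146 229.1348  37.1791  77.5386  37.8643  79.8173]
 [327.1464 229.6804  40.225   79.418   40.952   81.4913]
 [327.6154 229.3125  38.1097  78.2212  38.8106  80.4318]
 [327.1581 229.6489  40.1308  79.2629  40.8541  81.344 ]
 [327.6795 229.3034  37.8946  78.2975  38.5978  80.5188]]
scene timer
[[343.7378 241.7442  46.1776  43.3252  45.9833  45.264 ]
 [343.6927 241.7382  46.3292  43.3308  46.1347  45.2633]
 [343.6555 241.758   46.4361  43.4627  46.2451  45.391 ]
 [343.7297 241.7464  46.2025  43.343   46.0086  45.2808]
 [343.6174 241.7854  46.5403  43.6338  46.3538  45.5582]
 [343.6775 241.7441  46.3745  43.3738  46.1811  45.3045]]
```

```bash
cat > r.py <<'E'
from h import *
from scipy.optimize import least_squares
np.set_printoptions(precision=4,suppress=True)
Z=.05
for n,f in(('top','top6'),('top','topA'),('scene','scene6'),('scene','sceneA')):
    g=cv2.imread(f'pics/{f}.png').astype(np.float32);g=g.min(2)
    for nm,c in(('heat',[.5355,-.1045]),('timer',[.4345,-.1106])):
        c=np.array(c)
        for it in range(4):
            P=[]
            for t in np.radians(np.arange(0,360,4)):
                rr=np.arange(.037,.053,.00025);q=proj(n,np.c_[c[0]+rr*np.cos(t),c[1]+rr*np.sin(t),0*rr+Z]).astype(np.float32)
                s=cv2.remap(g,q[:,0].reshape(1,-1),q[:,1].reshape(1,-1),cv2.INTER_CUBIC).ravel();i=s.argmax()
                if 2<i<len(rr)-3 and s[i]>110: P.append([*(c+rr[i]*np.array([np.cos(t),np.sin(t)])),s[i]])
            P=np.array(P)
            s=least_squares(lambda q:np.hypot(P[:,0]-q[0],P[:,1]-q[1])-q[2],[*c,.045],loss='cauchy',f_scale=.0008);c=s.x[:2]
        e=np.hypot(*(P[:,:2]-c).T)-s.x[2];print(f,nm,s.x,len(P),'inl',(abs(e)<.0015).sum())
E
python3 r.py
```

```text
top6 heat [ 0.5392 -0.106   0.0474] 75 inl 72
top6 timer [ 0.4367 -0.111   0.0474] 81 inl 76
topA heat [ 0.5391 -0.106   0.0474] 74 inl 72
topA timer [ 0.4367 -0.1109  0.0474] 80 inl 76
scene6 heat [ 0.5366 -0.1069  0.0475] 60 inl 56
scene6 timer [ 0.4341 -0.1117  0.0474] 64 inl 62
sceneA heat [ 0.5367 -0.1066  0.0476] 48 inl 42
sceneA timer [ 0.4341 -0.1118  0.0473] 53 inl 48
```

The ring fits now agree: radius 47.4 mm for both, axes 102.6 mm apart, yaw 2.8°. The marks stand at about 84.5° (heat) and 45° (timer) in world. Heat stands near 79°, so I regrip and turn it 5.5° further.

```bash
python3 -m creep '[[0.5,0,0,0,0,0],[1,0,0,0,0,0],[1,0.2,0,0,0,0],[1,0.2,0,0,0,0],[1,0.2,0,0,0,0],[1,0.2,0,0,0,0],[1,0.2,0,0,0,0],[1,0.2,0,0,0,0],[1,0.2,0,0,0,0],[1,0.15,0,0,0,0],[0.5,0,0,0,0,0],[0,0,0.5,0,0,0],[0,0,0.8,0,0,0],[0,0,0.8,0,0,0],[0,0,0,0,0,0],[0,0,0,0,0,0]]'
```

```text
t: 56.45
tool_pos: [0.536, -0.1042, 0.1066]
tool_rot: [[0.194, 0.981, -0.004], [0.981, -0.194, 0.001], [0.0, -0.004, -1.0]]
force: [0.6, 0.3, 0.1]
gripper_width: 0.497
gripper_force: 0.0
```

```bash
python3 -m creep '[[-0.08,0.05,0.6,0,0,0],[0,0,0.5,0,0,0],[0,0,0.4,0,0,0],[0,0,0.1,0,0,0],[0,0,0,0,0,0],[0,0,0,0,0,0]]'
python3 -m creep '[[0,0,0,0,0,0],[0,0,0,0,0,0],[0,0,0,0,0,0],[0,0,0,0,0,0],[0,0,0,0,0,0],[0,0,0,0,0,-0.4],[0,0,0,0,0,-0.4],[0,0,0,0,0,-0.4],[0,0,0,0,0,0],[0,0,0,0,0,0],[0,0,0,0,0,0]]' 1
```

```text
t: 57.05
tool_pos: [0.5381, -0.1055, 0.0673]
tool_rot: [[0.193, 0.981, -0.001], [0.981, -0.193, 0.001], [0.001, -0.001, -1.0]]
force: [-0.6, -0.8, 0.8]
gripper_width: 0.503
gripper_force: 0.0
t: 58.15
tool_pos: [0.5368, -0.1054, 0.0678]
tool_rot: [[0.097, 0.995, -0.003], [0.995, -0.097, 0.001], [0.001, -0.003, -1.0]]
force: [-2.7, -0.1, 5.9]
gripper_width: 0.15
gripper_force: 59.9
```

```bash
python3 -m creep '[[0,0,0,0,0,0],[0,0,0,0,0,0],[0,0,0,0,0,0],[0,0,-0.6,0,0,0],[0,0,-1,0,0,0],[0,0,-1,0,0,0],[-0.5,0,-1,0,0,0],[-1,0,0,0,0,-0.9],[-1,-0.5,0,0,0,-0.9],[-1,-0.5,0,0,0,-0.9],[-1,-0.7,0,0,0,-0.9],[-1,-1,0,0,0,-0.9],[-1,-1,0,0,0,-0.9],[-0.6,-1,0,0,0,-0.9],[0,-1,0,0,0,-0.9],[0,-1,0,0,0,-0.9],[0,-1,0,0,0,-0.9],[0,-1,0,0,0,-0.9],[0,-1,0,0,0,-0.9],[0,0,0,0,0,-0.9]]' 0.5
python3 -m creep '[[0,0,0,0,0,-0.4],[0,0,0,0,0,0]]'
cat > v.py <<'E'
from h import *
import sys
k=sys.argv[1];cs=[]
for n,(u,v) in(('top',(326,203)),('scene',(323,203))):
    im=snap(n,n+k+'.png');cs.append(cv2.resize(im[v:v+60,u:u+45],(400,533),interpolation=cv2.INTER_CUBIC))
cv2.imwrite(f'pics/c{k}.png',np.hstack(cs))
E
python3 v.py B
```

```text
t: 60.15
tool_pos: [0.3295, -0.37, 0.1568]
tool_rot: [[-0.741, 0.672, -0.004], [0.672, 0.741, 0.0], [0.003, -0.003, -1.0]]
force: [0.2, -0.2, -0.2]
gripper_width: 0.502
gripper_force: 0.0
t: 60.35
tool_pos: [0.3337, -0.3673, 0.1573]
tool_rot: [[-0.764, 0.645, -0.001], [0.645, 0.764, 0.001], [0.001, 0.0, -1.0]]
force: [0.4, 0.6, 0.5]
gripper_width: 0.506
gripper_force: 0.0
```

View pics/cB.png

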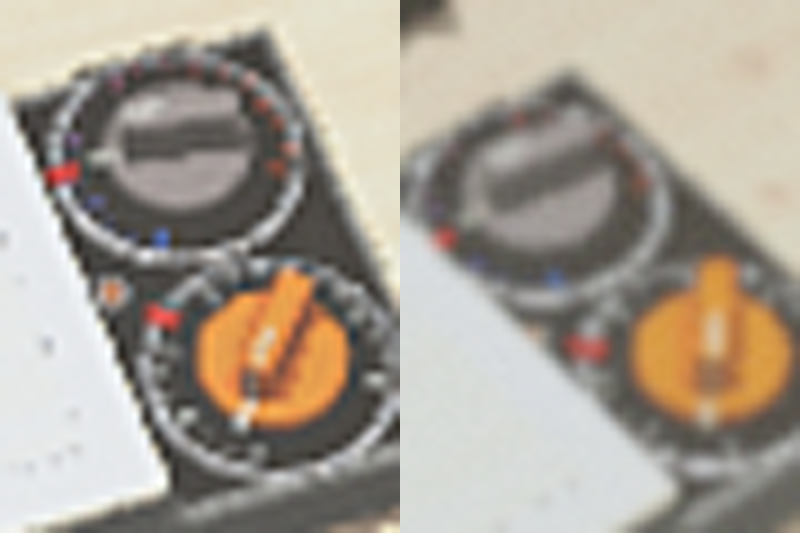

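Heat pointer tip at top crop (102,157), with the red mark beyond it at (62,174). I'll check by projection against the pointer's expected pixel.

```bash
python3 - <<'E'
from h import *
np.set_printoptions(precision=2,suppress=True)
C={'top':(.5392,-.106),'scene':(.5366,-.1068)}
for n in('top','scene'):
    for f,w in(('A',{'top':(336.5,219.6),'scene':(330.2,226.2)}[n]),('B',{'top':(337,220.2),'scene':(330.8,227)}[n])):
        im=cv2.imread(f'pics/{n}{f}.png').astype(float).min(2);v,u=np.mgrid[:480,:640]
        k=np.clip(im-110,0,None)*(np.hypot(u-w[0],v-w[1])<2.2);print(n,f,(k*u).sum()/k.sum(),(k*v).sum()/k.sum())
    for z in(.054,.058,.062):
        print(z,proj(n,[[C[n][0]+.033*np.cos(np.radians(t)),C[n][1]+.033*np.sin(np.radians(t)),z] for t in(79,84.5,90)]).ravel())
E
```

```text
top A 337.3205128205128 219.32051282051282
top B 337.801652892562 220.1404958677686
0.054 [336.04 220.15 336.18 220.9  336.41 221.65]
0.058 [336.06 219.5  336.21 220.26 336.44 221.  ]
0.062 [336.09 218.85 336.24 219.61 336.47 220.36]
scene A 330.7113402061856 226.0446735395189
scene B 331.22184300341297 226.49488054607508
0.054 [329.22 227.43 329.65 228.07 330.16 228.68]
0.058 [329.23 226.68 329.66 227.32 330.17 227.93]
0.062 [329.24 225.92 329.67 226.56 330.18 227.17]
```

```bash
python3 -m creep '[[0.2,0.5,0,0,0,0],[0.3,1,0,0,0,0],[0.35,1,0,0,0,0],[0.35,1,0,0,0,0],[0.35,1,0,0,0,0],[0.35,1,0,0,0,0],[0.35,1,0,0,0,0],[0.35,1,0,0,0,0],[0.35,1,0,0,0,0],[0.35,1,0,0,0,0],[0.2,0.9,0,0,0,0],[0,0,0.5,0,0,0],[0,0,0.8,0,0,0],[0,0,0.7,0,0,0],[0,0,0,0,0,0],[0,0,0,0,0,0]]'
python3 - <<'E'
from h import *
C={'top':(.4367,-.111),'scene':(.4341,-.1118)}
for n,p in(('top',(353.4,249)),('scene',(357.1,248.8))):
    q=ray(n,[p],.06)[0,:2]-C[n];print(q,np.degrees(np.arctan2(q[1],q[0])))
print(manip.get_obs()['qpos'])
E
```

```text
t: 62.05
tool_pos: [0.4332, -0.112, 0.107]
tool_rot: [[-0.765, 0.645, -0.003], [0.645, 0.765, 0.001], [0.003, -0.001, -1.0]]
force: [0.2, -0.5, -0.1]
gripper_width: 0.496
gripper_force: 0.0
[-0.02195205  0.01738427] 141.62358845785175
[-0.02166179  0.01884278] 138.98122391578391
[ 26.76302758  28.37805311 -23.49966697 131.67297215  26.97002635
  24.56455856  30.82067578]
```

```bash
python3 -m creep '[[0,0.05,0.6,0,0,0],[0,0,0.5,0,0,0],[0,0,0.4,0,0,0],[0,0,0.1,0,0,0],[0,0,0,0,0,0],[0,0,0,0,0,0]]'
python3 -m creep '[[0,0,0,0,0,0],[0,0,0,0,0,0],[0,0,0,0,0,0],[0,0,0,0,0,0],[0,0,0,0,0,0],[0,0,0,0,0,0]]' 1
```

```text
t: 62.65
tool_pos: [0.435, -0.1112, 0.0678]
tool_rot: [[-0.764, 0.645, -0.001], [0.645, 0.764, 0.001], [0.001, 0.0, -1.0]]
force: [0.3, 0.0, 0.3]
gripper_width: 0.504
gripper_force: 0.0
t: 63.25
tool_pos: [0.4348, -0.1114, 0.068]
tool_rot: [[-0.764, 0.645, -0.001], [0.645, 0.764, 0.0], [0.001, -0.0, -1.0]]
force: [-1.3, 0.4, 5.3]
gripper_width: 0.146
gripper_force: 58.7
```

```bash
python3 -m creep '[[0,0,0,0,0,0.4],[0,0,0,0,0,0.8],[0,0,0,0,0,0.9],[0,0,0,0,0,0.9],[0,0,0,0,0,0.9],[0,0,0,0,0,0.9],[0,0,0,0,0,0.9],[0,0,0,0,0,0.9],[0,0,0,0,0,0.9],[0,0,0,0,0,0.9],[0,0,0,0,0,0.9],[0,0,0,0,0,0.9],[0,0,0,0,0,0.9],[0,0,0,0,0,0.9],[0,0,0,0,0,0.9],[0,0,0,0,0,0.9],[0,0,0,0,0,0.9],[0,0,0,0,0,0.9],[0,0,0,0,0,0.9],[0,0,0,0,0,0.9]]'
python3 -m creep '[[0,0,0,0,0,0.9],[0,0,0,0,0,0.9],[0,0,0,0,0,0.9],[0,0,0,0,0,0.6],[0,0,0,0,0,0],[0,0,0,0,0,0],[0,0,0,0,0,0]]'
```

```text
t: 65.25
tool_pos: [0.4347, -0.1115, 0.0679]
tool_rot: [[0.501, 0.865, -0.001], [0.865, -0.501, 0.001], [0.0, -0.001, -1.0]]
force: [-0.4, -0.5, 6.0]
gripper_width: 0.149
gripper_force: 58.8
t: 65.95
tool_pos: [0.4347, -0.1115, 0.0679]
tool_rot: [[0.708, 0.706, -0.001], [0.706, -0.708, 0.001], [0.0, -0.001, -1.0]]
force: [-1.1, -1.4, 5.4]
gripper_width: 0.146
gripper_force: 58.8
```

```bash
python3 -m creep '[[0,0,0,0,0,0],[0,0,0,0,0,0],[0,0,0,0,0,0],[0,0,-0.6,0,0,0],[0,0,-1,0,0,0],[0,0,-1,0,0,0],[0,0,-1,0,0,0],[-0.5,0.8,-0.5,0,0,0],[-0.8,1,0,0,0,0],[-0.8,1,0,0,0,0],[-0.8,1,0,0,0,0],[-0.8,1,0,0,0,0],[-0.8,1,0,0,0,0],[-0.8,0.8,0,0,0,0],[-0.5,0.5,0,0,0,0],[0,0,0,0,0,0],[0,0,0,0,0,0]]' 0.5
python3 v.py C
```

```text
t: 67.65
tool_pos: [0.4574, -0.338, 0.1692]
tool_rot: [[0.707, 0.707, -0.002], [0.707, -0.707, 0.003], [0.0, -0.004, -1.0]]
force: [-0.8, 0.2, -0.1]
gripper_width: 0.499
gripper_force: 0.0
```

View pics/cC.png

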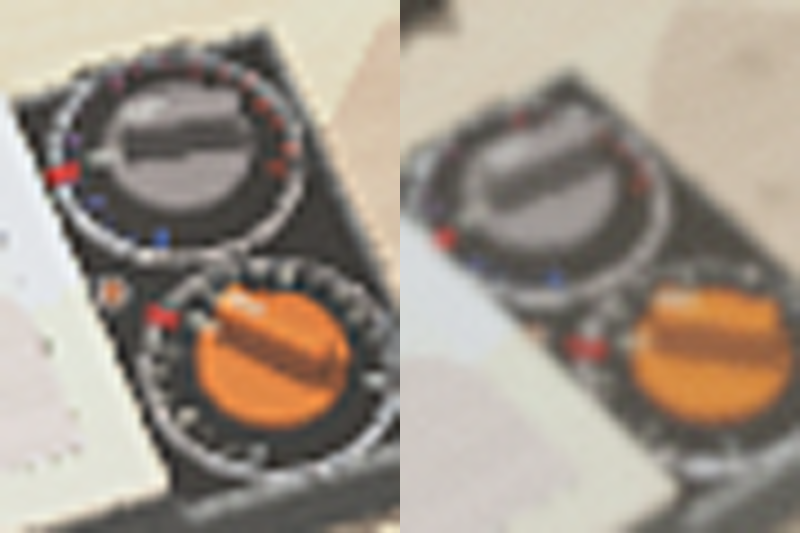

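Both pointers line up with their red marks: the timer pointer at top crop (205,325) runs towards its mark at (162,317), and the heat pointer at (102,157) towards (62,174). The cover is flat and home and the arm is clear.

```bash
python3 -c "
from workcell import manip;print(manip.finish_job())"
```

```text
the job is handed in; nothing more can be done
None
```

I handed the job in after about 68 s of robot time: three blue packs lie flat in the well, the cover is back on and looks level and home, and the heat dial, then the timer dial, is at its red mark by my camera measurements (good to roughly 2–3°); the blue pack beyond the drone stayed put.

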